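# Press a heat sink onto its chip: four clicks of the press lever, and hold

## Task

Bond the loose finned heat sink to the chip in the bench press: set it flat into the white nest on the press's carriage and let go of it, then push the carriage by its black knob fully home under the ram. Then take the black handle of the press's lever and swing the lever down exactly four clicks, counted by feel from its rest - never as far as a fifth click, which would crack the chip - and finish holding the lever there, for it springs back when let go. Leave the other things on the bench where they are.

Things in the scene. Friction and masses are not known exactly. Their poses are not given: they have to be found in the camera images.
- heat_sink: Loose finned aluminium heat sink, 34x34x17 mm, 30 to 50 g, lying flat, fins up, at the right of the worktop. Origin: centre of its underside; x and y along its edges (square: a quarter turn makes no difference).
- press: Blue-grey bench press, fixed. Origin: on the worktop straight below the ram; x to its back, y to its left (lever side), z up. Base 124 (x) x 110 (y) x 12 mm; slide bed, 84 mm wide, out to the right to y -168 mm, with rails at x +-36.5 mm up to z 20 mm. Head: x -31 to 65, y +-27, z 97 to 197 mm. Column behind. The ram's foot hangs 7 mm above a seated heat sink.
- nest (a point): Centre of the nest's floor (grey pad on the chip of the green module) on the aluminium carriage, 29 mm above the worktop; axes as the press's. A seated heat sink has its origin here, edges along x and y. Four white L-shaped corner guides leave 40x40 mm and stand 9 mm above the pad, flared as a lead-in: grip the heat sink's upper half. Nothing stands above the nest while the carriage is out.
- carriage (a joint): Slide of the carriage, m: 0 pulled out to the right of the press (0 to 0.015 at the start), 0.120 home against its stop under the ram; grows along the press's +y. Moves at 1.5 N and stays where left.
- carriage_knob (a point): Centre of the flat outer end of the black knob (22 mm across, 15 mm thick, axis along y) at the carriage's right end, 25 mm above the worktop, 85 mm to the right (press -y) of the nest centre. Push here along press +y; once home, the knob stands over the 12 mm high bed.
- lever: Steel lever on the press's left. Origin: on the pivot axis (the press's y), press x 0, y 66, z 160 mm. At rest it points to the front and up, 1.30 rad (74.5 deg) above level; it swings forward and down, 1.40 rad at most. Sprung: returns when let go, the clicks do not lock it. Pull at the handle: 6 N at first, about 10 N on average at four clicks. Drives the ram down 16 mm per rad.
- handle (a point): Middle of the black handle at the lever's end: a sleeve 28 mm across and 36 mm long that revolves freely, axis along the press's y, 120 mm from the pivot; it swings in the upright plane at press y = 92 mm. Can be pinched from above across its width (fingers closing along the press's x), leaving the rod on its right side alone, and led round its arc.
- index_center (a point): Centre of the aluminium index disc (92 mm across, between head and lever, on the lever's axis, press y 40 mm); axes as the press's, turned with the disc. It is clamped at a setting of 0 to 0.25 rad forward-down that differs each time. Handle height in these axes = 120 mm x sin(1.30 + setting - lever angle): 64.8 mm at the fourth tooth's crest, 55.9 midway, 46.7 at the fifth.
- index_dot (a point): Red dot on the disc's left face at its first tooth, 39 mm from the centre. Seven rim teeth click under the lever's sprung roller: first crest at lever angle 0.22 rad + setting, then one each 0.17 rad (20 mm at the handle). A tooth lifts the pull by 3 to 6 N within a few mm; it then falls steadily by 5 to 8 N over the crest (the click) to the midway point, where the next tooth lifts it again: strongest pull to next midway is 0.12 to 0.15 rad.
- foot: The ram's black rubber foot, 26x26 mm, sprung (2.5 N/mm, 20 mm of give). Origin: centre of its underside.
- screw_box: small white carton of screws, 45x70x22 mm, bystander near the label printer. Origin: centre of its underside.
- tape_yellow: roll of yellow tape, 68 mm across, 19 mm high, bystander. Origin: centre of its underside.
- tweezers: steel tweezers, 130x13x6 mm, bystander at the front edge. Origin: centre of its underside.
- marker_green: marker with green cap, 128x20x22 mm, bystander at the front edge. Origin: centre of its underside.
- label_roll: white label roll, 72 mm across, 40 mm high, bystander on the left. Origin: centre of its underside.
- scanner: barcode scanner standing in its foot, 129x70x152 mm, bystander at the back left. Origin: centre of its underside.

How it is judged:
By the outcome, as a careful person would: the job done as asked, in the order asked, and still so for the second after the job is handed in, while the arm keeps its last pose, push and grip.
It also fails if it takes over 72 s, if anything falls off the work surface, if the arm or the gripper's body presses on something with over 40 N, if the wrist force passes 120 N, or if a joint passes its speed limit or range.

## Robot

A 6-joint arm with a two-finger parallel gripper is mounted at the origin on a cart in front of the work surface, level with it; the furniture and walls round the work are solid. World frame = base frame: x ahead of the robot, y to its left, z up, the work surface at z = 0. Lengths are in m, angles in rad, forces in N, time in s.
With the tool pointing down it reaches from about 0.375 to 0.75 m from the base axis. Payload 9 kg.
Tool frame: the origin (TCP) lies between the finger pads; the fingertips stand 8 mm ahead of it and the grasp point (between the pads) lies 11 mm behind it; z points along the fingers, y is the line along which they close (so a half turn about z gives the same grasp; the last joint's range is limited). The gripper opens to 85 mm and grips with 20 to 120 N. Pads are 22 mm wide; open, the fingers measure 114 mm over their backs; the gripper's body (76 mm by 85 mm) begins 54 mm behind the grasp point. The pads swing forward as they close: fully open they stand 13 mm farther back than shut.
Start: joints at [0.892, 0.104, 0.097, 1.564, 0, 1.353], TCP at [0.267, 0.537, 0.239] pointing down, gripper open.
Joint ranges: [-2.99, 2.99], [-0.84, 1.86], [-1.1, 1.16], [-1.84, 2.11], [-1.51, 1.56], [-3.14, 3.14]. Speed limits (rad/s): [2.22, 2.22, 2.57, 3.14, 3.14, 3.14].

## Interface

Orientations are given as a 3x3 rotation matrix whose columns are the frame's x, y, z axes.
In Python, from station import manip gives the robot as it stands.
- The arm moves only by the tool send_rows, never from a script. Its argument "targets" is a list of rows, each an object of numbers: "dx", "dy", "dz": the shift along the tool's x, y, z in cm; "wx", "wy", "wz": the turn, a rotation vector about the tool's x, y, z in degrees; "gripper": the opening, from 0 (shut) to 1 (fully open). In form: [{"dx": .., "dy": .., "dz": .., "wx": .., "wy": .., "wz": .., "gripper": ..}, ...]. A call has 1 to 10 rows; each row shifts and turns the commanded pose from where the row before left it, along the tool's axes as they then stand; what a row does not reach is not made up. A row lasts 1/10 s, in which the tool goes at most 50 mm and 8.59 degrees, less where a joint would pass 70% of its speed; a pose out of reach is approached as far as the arm can. A call is refused whole if a number of a shift passes 5 or a number of a turn 8.59, either way. A call with a gripper value outside its range is refused whole. The fingers move at their own pace and stop on an object; the grip force is fixed at half the most. Time passes only in rows, so rows that do not move let the fingers close. It gives the time, the measured TCP pose, the force, the opening and the grip force at its end, in the units of the state.
- manip.read_state(): the state, without advancing time (a new reading comes with each control period).
- manip.capture(name): name is "scene" or "side" or "wrist"; returns a dict with "img" (420x560x3 uint8, blue, green, red), "fx", "fy", "cx", "cy" (pixels), "dist" ([k1, k2, p1, p2, k3] as OpenCV has them; the pictures are not rectified), "position" and "attitude" of the camera in the world. Camera axes: x right, y down, z forward; pixel columns grow to the right and rows downward; lengths in m; the calibration is good to about 2 mm. A picture is of the moment at which its call begins. There is no depth.
- manip.sign_off(): hands the job in; it is judged then, once.
The state is a dict: "clock": time; "joint_pos": joint angles; "joint_vel": joint speeds; "effort": joint torques, N m; "eef_pos": TCP position; "orientation": TCP orientation; "contact_force": force on the tool from outside, world axes, zero at the start; "torque": the same for the moment, N m; "width": finger opening in m; "grip_force": force on a finger pad.
Only numpy, scipy, OpenCV 4.12 (cv2) and the standard library are available. Lean on these libraries where they do the work, as an engineer would, in place of code of your own. Each camera call takes 0.05 s, during which the arm holds its last target. There are 200 camera calls.

## Working session

There is one attempt and no reset: what is moved stays moved. The work goes in short steps, Python scripts to look and compute and a tool call to move; the robot and the scene stay as the last step left them, time stands still between calls to the robot, and variables do not carry over. Pictures are saved under pics/ and viewed, at most 10 in all, crops included, and the job is handed in when it is done.

Besides the shell and the picture viewer there is one more tool, called after "Request:" as name(argument=value, ...), one argument or row to a line, values as JSON. send_rows: Moves the arm, as the interface text tells. Its arguments: {"type":"object","properties":{"targets":{"type":"array","items":{"type":"object","properties":{"dx":{"type":"number"},"dy":{"type":"number"},"dz":{"type":"number"},"wx":{"type":"number"},"wy":{"type":"number"},"wz":{"type":"number"},"gripper":{"type":"number"}}}}},"required":["targets"]}

```bash
mkdir -p pics; ls; cat > h.py <<'E'
import numpy as np, cv2
from station import manip
def K(c): return np.array([[c['fx'],0,c['cx']],[0,c['fy'],c['cy']],[0,0,1.]])
def ray(c,uv):
    p=cv2.undistortPoints(np.array(uv,float).reshape(-1,1,2),K(c),np.array(c['dist'],float)).reshape(-1,2)
    d=np.c_[p,np.ones(len(p))]@np.array(c['attitude']).T
    return np.array(c['position']),d/np.linalg.norm(d,axis=1)[:,None]
def onz(c,uv,z):
    o,d=ray(c,uv); return o+d*((z-o[2])/d[:,2])[:,None]
def proj(c,P):
    R=np.array(c['attitude']);q=(np.atleast_2d(P)-c['position'])@R
    return cv2.projectPoints(q.reshape(-1,1,3),np.zeros(3),np.zeros(3),K(c),np.array(c['dist'],float))[0].reshape(-1,2)
def two(c1,a,c2,b):
    o1,d1=ray(c1,a);o2,d2=ray(c2,b);d1=d1[0];d2=d2[0]
    t=np.linalg.lstsq(np.c_[d1,-d2],o2-o1,rcond=None)[0]
    p,q=o1+t[0]*d1,o2+t[1]*d2
    return (p+q)/2,np.linalg.norm(p-q)
def st():
    s=manip.read_state();print(round(s['clock'],2),'tcp',np.round(s['eef_pos'],4),'F',np.round(s['contact_force'],1),'w',round(s['width'],4),'g',round(s['grip_force'],1));return s
E
python3 - <<'E'
from h import *
import pickle
s=st();print(np.round(s['orientation'],3))
C={}
for n in ['scene','side','wrist']:
    c=manip.capture(n);C[n]=c;print(n,np.round(c['position'],3),np.round(np.array(c['attitude'])[:,2],3),c['fx'])
    cv2.imwrite(f'pics/{n}0.png',c['img'])
pickle.dump(C,open('c0.pkl','wb'))
E
```

```text
pics
0.0 tcp [0.2666 0.5372 0.2385] F [-0.2 -0.1 -0.2] w 0.0853 g 0.0
[[-0.896  0.445 -0.001]
 [ 0.445  0.896 -0.001]
 [ 0.    -0.001 -1.   ]]
scene [-0.175 -0.499  0.822] [ 0.602  0.574 -0.555] 500.21225169027645
side [-0.245  1.382  0.841] [ 0.48  -0.763 -0.433] 533.9112512518797
wrist [0.192 0.573 0.373] [ 0.286 -0.144 -0.947] 329.13429854464067
```

View pics/scene0.png

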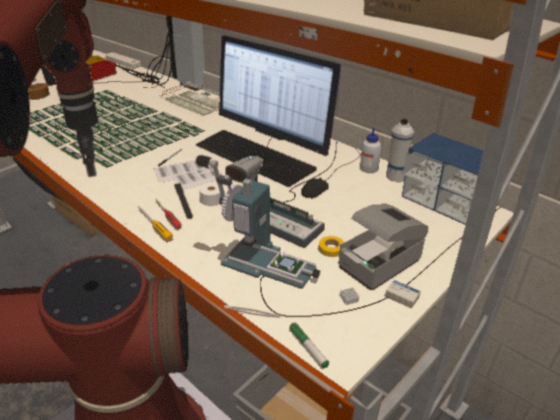

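View pics/side0.png

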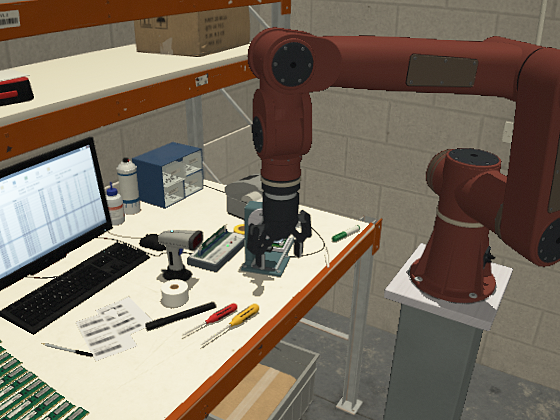

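Scene view: the heat sink is at about (349,296), the press head at (252,212), the nest at (290,264), the knob at (316,272), and the lever is hidden near (235,200). In the side view the gripper covers the press. I'll get coarse positions next.

```bash
python3 - <<'E'
from h import *
import pickle
C=pickle.load(open('c0.pkl','rb'));c=C['scene']
print('sink',onz(c,[(349,296)],.01),'nest',onz(c,[(290,264)],.03),'knob',onz(c,[(316,272)],.025))
im=c['img'][150:340,190:430];cv2.imwrite('pics/crop1.png',cv2.resize(im,None,fx=3.3,fy=3.15,interpolation=cv2.INTER_CUBIC))
E
```

```text
sink [[ 0.55042505 -0.04269909  0.01      ]] nest [[0.52326375 0.11820769 0.03      ]] knob [[0.54883055 0.05685278 0.025     ]]
```

View pics/crop1.png

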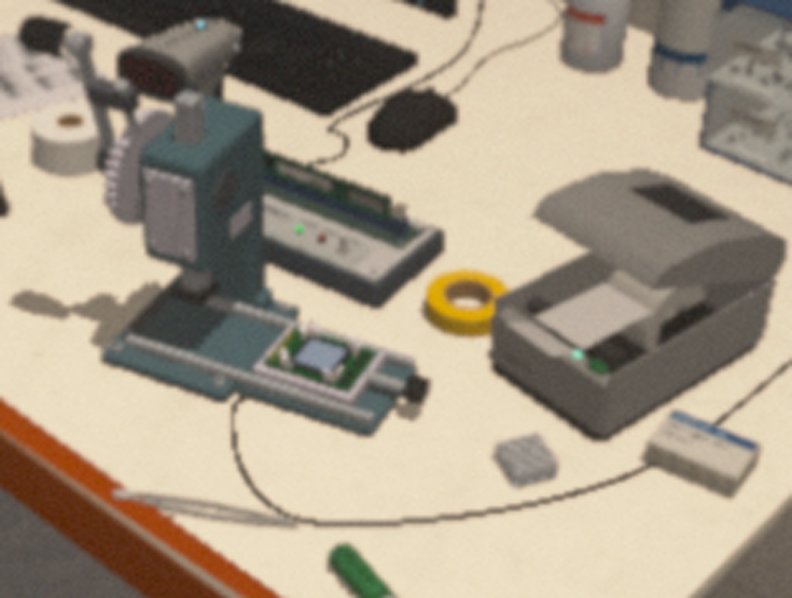

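The crop shows the nest centre at about scene px (288,263), the knob end at (317,273) and the sink at (349,296). The handle and lever stand up at about (205,160). I'll raise the tool over the lever, then go to the right side.

Request:
send_rows(
  targets=[
    {"dz": -4},
    {"dz": -4},
    {"dz": -4},
    {"dz": -4},
    {"dx": -3.8, "dy": -2.8},
    {"dx": -3.8, "dy": -2.8},
    {"dx": -3.8, "dy": -2.8},
    {"dx": -3.8, "dy": -2.8},
    {"dx": -3.8, "dy": -2.8},
    {"dx": -3.8, "dy": -2.8},
  ],
)

```text
validation failed for argument at $.ta...
```

Request:
send_rows(
  targets=[
    {"dx": -3.8, "dy": -2.8},
    {"dx": -3.8, "dy": -2.8},
    {"dx": -3.8, "dy": -2.8},
    {"dx": -3.8, "dy": -2.8},
    {"dx": -3.8, "dy": -2.8},
    {"dx": -3.8, "dy": -2.8, "dz": 2},
    {"dz": 4},
    {"dz": 4},
    {},
  ],
)

```text
validation failed for argument at $.ta...
```

```bash
python3 - <<'E'
from h import *
import pickle
s=st();print(np.round(s['orientation'],3))
C={}
for n in ['side','wrist']:
    c=manip.capture(n);C[n]=c;cv2.imwrite(f'pics/{n}1.png',c['img'])
pickle.dump(C,open('c1.pkl','wb'))
c=C['wrist'];print(c['position'],proj(c,[.55,-.043,.01]),proj(c,[.523,.118,.03]))
E
```

```text
0.15 tcp [0.2666 0.5373 0.2387] F [0.1 1.  0.5] w 0.0856 g 0.0
[[-0.896  0.445 -0.001]
 [ 0.445  0.896 -0.001]
 [ 0.    -0.001 -1.   ]]
[0.19249327 0.57314497 0.3736489 ] [[ 42.63179961 480.84341952]] [[107.25624994 452.03728021]]
```

View pics/wrist1.png

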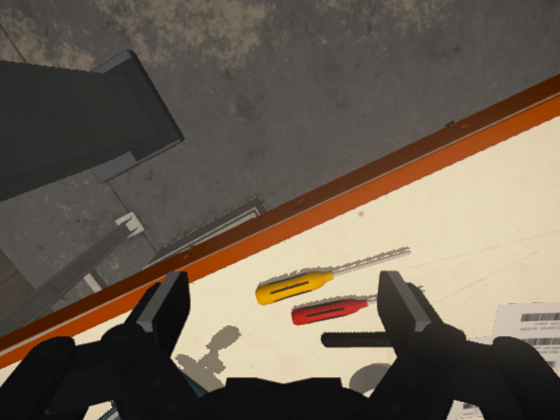

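The moves were refused because the rows need every key. The wrist view therefore still shows the start pose: screwdrivers at (330,300), and fingers at (165,320) and (400,310), which appear at the bottom of wrist images.

Request:
send_rows(
  targets=[
    {"dx": 0, "dy": 0, "dz": -4, "wx": 0, "wy": 0, "wz": 0, "gripper": 1},
    {"dx": 0, "dy": 0, "dz": -4, "wx": 0, "wy": 0, "wz": 0, "gripper": 1},
    {"dx": 0, "dy": 0, "dz": -4, "wx": 0, "wy": 0, "wz": 0, "gripper": 1},
    {"dx": 0, "dy": 0, "dz": -4, "wx": 0, "wy": 0, "wz": 0, "gripper": 1},
    {"dx": -3.8, "dy": -2.8, "dz": 0, "wx": 0, "wy": 0, "wz": 0, "gripper": 1},
    {"dx": -3.8, "dy": -2.8, "dz": 0, "wx": 0, "wy": 0, "wz": 0, "gripper": 1},
    {"dx": -3.8, "dy": -2.8, "dz": 0, "wx": 0, "wy": 0, "wz": 0, "gripper": 1},
    {"dx": -3.8, "dy": -2.8, "dz": 0, "wx": 0, "wy": 0, "wz": 0, "gripper": 1},
    {"dx": -3.8, "dy": -2.8, "dz": 0, "wx": 0, "wy": 0, "wz": 0, "gripper": 1},
    {"dx": -3.8, "dy": -2.8, "dz": 0, "wx": 0, "wy": 0, "wz": 0, "gripper": 1},
  ],
)

```text
clock: 1.25
eef_pos: [0.3967, 0.2839, 0.3994]
orientation: [[-0.896, 0.444, 0.0], [0.444, 0.896, 0.0], [-0.0, 0.0, -1.0]]
contact_force: [0.7, 0.4, 0.3]
width: 0.0853
grip_force: 0.0
```

Request:
send_rows(
  targets=[
    {"dx": -4.3, "dy": -1.4, "dz": 0, "wx": 0, "wy": 0, "wz": 0, "gripper": 1},
    {"dx": -4.3, "dy": -1.4, "dz": 0, "wx": 0, "wy": 0, "wz": 0, "gripper": 1},
    {"dx": -4.3, "dy": -1.4, "dz": 0, "wx": 0, "wy": 0, "wz": 0, "gripper": 1},
    {"dx": -4.3, "dy": -1.4, "dz": 0, "wx": 0, "wy": 0, "wz": 0, "gripper": 1},
    {"dx": -4.3, "dy": -1.4, "dz": 1, "wx": 0, "wy": 0, "wz": 0, "gripper": 1},
    {"dx": -4.3, "dy": -1.5, "dz": 3, "wx": 0, "wy": 0, "wz": 0, "gripper": 1},
    {"dx": -4.3, "dy": -1.5, "dz": 3, "wx": 0, "wy": 0, "wz": 0, "gripper": 1},
    {"dx": 0, "dy": 0, "dz": 3, "wx": 0, "wy": 0, "wz": 0, "gripper": 1},
    {"dx": 0, "dy": 0, "dz": 0, "wx": 0, "wy": 0, "wz": 0, "gripper": 1},
  ],
)

```text
clock: 2.15
eef_pos: [0.6147, 0.0668, 0.2986]
orientation: [[-0.895, 0.446, -0.009], [0.446, 0.895, 0.001], [0.008, -0.003, -1.0]]
contact_force: [-0.4, -0.1, -0.1]
width: 0.0856
grip_force: 0.0
```

```bash
python3 - <<'E'
from h import *
import pickle
s=st()
C={}
for n in ['side','wrist','scene']:
    c=manip.capture(n);C[n]=c;cv2.imwrite(f'pics/{n}2.png',c['img'])
pickle.dump(C,open('c2.pkl','wb'))
c=C['wrist'];print(c['position'],proj(c,[.55,-.043,.01]),proj(c,[.523,.118,.03]))
E
```

```text
2.15 tcp [0.6147 0.0668 0.2986] F [-0.4 -0.1 -0.1] w 0.0856 g 0.0
[0.5414224  0.10323581 0.43746579] [[186.46733805 156.07451754]] [[288.39780241  76.07277855]]
```

View pics/wrist2.png

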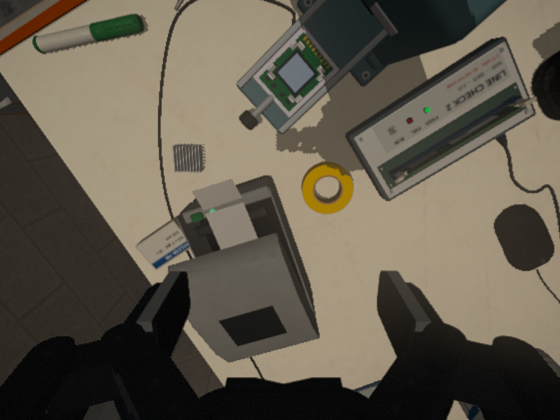

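The view shows the sink at (189,157), the nest pad centre at (297,70), the knob at (250,119) and the yellow tape at (328,188). The label printer is at (235,260) and the screw box at (165,245).

```bash
python3 - <<'E'
from h import *
import pickle
c=pickle.load(open('c2.pkl','rb'))['wrist'];im=c['img'].astype(int)
def rect(mask,off,z,name):
    n,l,stt,ce=cv2.connectedComponentsWithStats(mask.astype(np.uint8))
    k=1+np.argmax(stt[1:,4]);pts=np.argwhere(l==k)[:,::-1]+np.array(off)
    h=cv2.convexHull(pts.astype(np.float32));P=onz(c,h.reshape(-1,2),z)
    r=cv2.minAreaRect((P[:,:2]*1000).astype(np.float32));print(name,stt[k,4],pts.min(0),pts.max(0),'rect mm',r)
sub=im[130:185,160:220];S=sub.max(2)-sub.min(2);V=sub.max(2)
print(V[::6,::5]);print(S[::6,::5])
m=(S<22)&(V<190);rect(m,(160,130),.017,'sink')
sub=im[45:100,265:330];S=sub.max(2)-sub.min(2)
m=(sub[...,0]>sub[...,2]+3)&(sub[...,0]>140);rect(m,(265,45),.029,'pad')
m=(sub[...,1]>sub[...,0]+15)&(sub[...,1]>sub[...,2]+15);rect(m,(265,45),.026,'green')
sub=im[105:135,232:268];m=sub.max(2)<60;rect(m,(232,105),.025,'knob')
E
```

```text
[[100 168 168 168 167 167 168 168 167 169 169 169]
 [101 168 168 167 167 168 168 167 168 168 167 167]
 [ 53 166 169 168 169 167 168 169 169 168 168 168]
 [ 50 167 168  95  77 101  76 127  74 166 168 168]
 [ 51 169 168  86  89  95  76 112  70 141 167 169]
 [ 64 167 168  73 125  86  81  91  73 135 166 168]
 [ 66 169 169  74 100  76 108  98  73 142 168 168]
 [151 168 166 151 162 156 152 155 135 167 168 168]
 [169 167 169 168 167 166 167 165 167 168 168 169]
 [170 101 167 168 167 166 166 167 168 168 166 143]]
[[25 38 38 38 37 38 39 39 38 39 39 38]
 [25 39 40 37 37 37 38 37 38 37 38 38]
 [12 39 39 36 38 37 36 39 38 38 38 38]
 [11 38 39 13 11 13 13 16 11 36 38 40]
 [13 40 39 13 12 13 12 13 12 33 37 39]
 [16 39 40 11 15 12 12 13 12 31 38 38]
 [15 40 40 12 12 13 14 14 12 34 38 37]
 [35 39 38 33 36 35 31 35 27 38 39 38]
 [39 38 37 39 39 39 40 39 40 38 39 38]
 [39 24 38 38 39 39 39 39 38 39 37 27]]
sink 773 [173 144] [203 171] rect mm ((552.5599975585938, -40.16773986816406), (37.762451171875, 35.39585876464844), 62.10984802246094)Traceback (most recent call last):
  File "<stdin>", line 13, in <module>
  File "<stdin>", line 6, in rect
    return _wrapfunc(a, 'argmax', axis=axis, out=out, **kwds)
    return bound(*args, **kwds)
ValueError: attempt to get argmax of an empty sequence
```

```bash
python3 - <<'E'
from h import *
import pickle
c=pickle.load(open('c2.pkl','rb'))['wrist'];im=c['img'].astype(int)
def rect(mask,off,z,name):
    n,l,stt,ce=cv2.connectedComponentsWithStats(mask.astype(np.uint8))
    if n<2: print(name,'none');return
    k=1+np.argmax(stt[1:,4]);pts=np.argwhere(l==k)[:,::-1]+np.array(off)
    h=cv2.convexHull(pts.astype(np.float32));P=onz(c,h.reshape(-1,2),z)
    r=cv2.minAreaRect((P[:,:2]*1000).astype(np.float32));print(name,stt[k,4],pts.min(0),pts.max(0),'rect mm',np.round(r[0],1),np.round(r[1],1),round(r[2],1));return r
print(im[70,297],im[95,275],im[70,270],im[119,250],im[50,320])
sub=im[45:105,255:335];ref=im[70,297]
m=np.abs(sub-ref).max(2)<14;rect(m,(255,45),.029,'pad')
m=(sub[...,1]>sub[...,0]+10)&(sub[...,1]>sub[...,2]+10);rect(m,(255,45),.026,'green')
sub=im[100:140,228:272];m=sub.max(2)<50;r=rect(m,(228,100),.025,'knob')
# bed: dark teal hull edges
p=onz(c,[(237,84),(281,131),(297,70),(246,124)],.020);print(p)
e=cv2.Canny(c['img'],60,150)
L=cv2.HoughLinesP(e[0:140,230:400],1,np.pi/360,30,minLineLength=35,maxLineGap=4)
for l in L.reshape(-1,4):
    q=l.reshape(2,2)+[230,0];P=onz(c,q,.02);d=P[1]-P[0];print(q.ravel(),round(np.degrees(np.arctan2(d[1],d[0]))%90,1),round(np.linalg.norm(d),3))
E
```

```text
[121 114 108] [49 73 50] [ 96 106 115] [44 51 54] [75 76 81]
pad 682 [279  54] [312  91] rect mm [523.4 127.1] [28.6 28.7] 16.3
green 672 [273  45] [331  96] rect mm [521.4 134.3] [51.1 53.5] 16.4
knob 51 [240 112] [256 128] rect mm [545.4  52.9] [18.3 13. ] 16.4
[[0.50317332 0.05975058 0.02      ]
 [0.57545412 0.08211902 0.02      ]
 [0.52108929 0.13033686 0.02      ]
 [0.54865305 0.04723423 0.02      ]]
[236  81 288  29] 15.4 0.083
[259  69 303  25] 15.7 0.069
[304  25 340  71] 15.5 0.065
[239  89 301  28] 15.3 0.098
[304  33 332  68] 15.9 0.05
[346 132 399  97] 7.5 0.074
[354 137 399 108] 7.1 0.063
[251  75 287 116] 15.9 0.063
[256  74 288 111] 15.7 0.057
[236  86 276 131] 15.6 0.071
[257  59 307   9] 15.4 0.077
[346 133 399  98] 7.5 0.074
```

The press yaw comes out at 15.6°, with the nest at (0.523,0.127) and the sink at (0.553,-0.041). Next I'll check how close the printer is to the sink, using two views.

```bash
python3 - <<'E'
from h import *
import pickle
C=pickle.load(open('c2.pkl','rb'));c=C['scene'];w=C['wrist']
f=lambda x,y:(190+x/3.3,150+y/3.15)
print('bottom corners',onz(c,[f(600,437),f(492,368)],0.))
for z in (.03,.05,.07): print(z,onz(c,[f(600,385),f(492,320)],z).round(3).tolist(), onz(w,[(177,215),(195,186),(271,178)],z).round(3).tolist())
print(onz(w,[(150,265),(137,247),(173,222)],.022).round(3))
E
```

```text
bottom corners [[ 0.61674139 -0.06225798  0.        ]
 [ 0.62654202  0.04464399  0.        ]]
0.03 [[0.636, -0.045, 0.03], [0.644, 0.061, 0.03]] [[0.61, -0.088, 0.03], [0.587, -0.047, 0.03], [0.621, 0.045, 0.03]]
0.05 [[0.615, -0.056, 0.05], [0.623, 0.047, 0.05]] [[0.607, -0.079, 0.05], [0.585, -0.039, 0.05], [0.617, 0.048, 0.05]]
0.07 [[0.595, -0.068, 0.07], [0.602, 0.033, 0.07]] [[0.604, -0.07, 0.07], [0.583, -0.032, 0.07], [0.613, 0.051, 0.07]]
[[ 0.659 -0.167  0.022]
 [ 0.627 -0.167  0.022]
 [ 0.618 -0.102  0.022]]
```

Request:
send_rows(
  targets=[
    {"dx": 0.3, "dy": -4.1, "dz": 1, "wx": 0, "wy": 0, "wz": 1.4, "gripper": 1},
    {"dx": 0.3, "dy": -4.1, "dz": 2.8, "wx": 0, "wy": 0, "wz": 0, "gripper": 1},
    {"dx": 0.2, "dy": -4.2, "dz": 4, "wx": 0, "wy": 0, "wz": 0, "gripper": 0.8},
    {"dx": 0, "dy": 0, "dz": 4, "wx": 0, "wy": 0, "wz": 0, "gripper": 0.8},
    {"dx": 0, "dy": 0, "dz": 4, "wx": 0, "wy": 0, "wz": 0, "gripper": 0.8},
    {"dx": 0, "dy": 0, "dz": 4, "wx": 0, "wy": 0, "wz": 0, "gripper": 0.8},
    {"dx": 0, "dy": 0, "dz": 0, "wx": 0, "wy": 0, "wz": 0, "gripper": 0.8},
    {"dx": 0, "dy": 0, "dz": 0, "wx": 0, "wy": 0, "wz": 0, "gripper": 0.8},
  ],
)

```text
clock: 3.1
eef_pos: [0.556, -0.0336, 0.1146]
orientation: [[-0.885, 0.466, 0.002], [0.466, 0.885, -0.001], [-0.002, 0.001, -1.0]]
contact_force: [0.4, -0.7, 1.3]
width: 0.0677
grip_force: 0.0
```

```bash
python3 - <<'E'
from h import *
import pickle
s=st();R=np.array(s['orientation']);print(R.round(3))
c=manip.capture('wrist');pickle.dump(c,open('c3.pkl','wb'));cv2.imwrite('pics/w3.png',c['img'])
im=c['img'].astype(int)
uv=proj(c,[.5525,-.0415,.017])[0];print(uv, proj(c,s['eef_pos']))
x0,y0=int(uv[0])-75,int(uv[1])-75
sub=im[y0:y0+150,x0:x0+150];S=sub.max(2)-sub.min(2);m=((S<22)&(sub.max(2)<190)).astype(np.uint8)
m=cv2.morphologyEx(m,cv2.MORPH_OPEN,np.ones((3,3)))
n,l,q,ce=cv2.connectedComponentsWithStats(m)
for k in range(1,n):
    if q[k,4]>300:
        pts=np.argwhere(l==k)[:,::-1]+[x0,y0]
        h=cv2.convexHull(pts.astype(np.float32));P=onz(c,h.reshape(-1,2),.017)
        print(q[k]+[x0,y0,0,0,0],cv2.minAreaRect((P[:,:2]*1000).astype(np.float32)))
E
```

```text
3.1 tcp [ 0.556  -0.0336  0.1146] F [ 0.4 -0.7  1.3] w 0.0677 g 0.0
[[-0.885  0.466  0.002]
 [ 0.466  0.885 -0.001]
 [-0.002  0.001 -1.   ]]
[273.24234158 212.12486268] [[285.61856664 281.24747629]]
[222 137  15 150 648] ((539.96826171875, -74.18162536621094), (7.241458415985107, 119.22624206542969), 62.68012619018555)
[ 249  186   46   42 1866] ((548.299072265625, -40.65625), (33.43389892578125, 32.27828598022461), 62.23525619506836)
[ 272  251   76   36 1773] ((614.7227783203125, -40.31814193725586), (65.90875244140625, 26.16724967956543), 80.94924926757812)
```

View pics/w3.png

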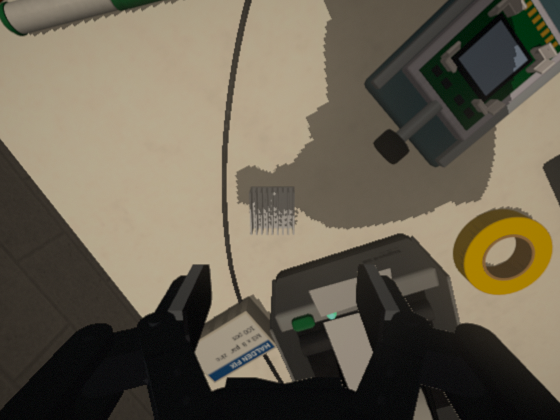

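The sink is at px u 249–295, v 186–235, with its centre at about (272,212). That agrees with (0.552,-0.042), and its edges line up with the tool. The printer body at (360,290) stays low there and the screw box is at (240,340).

```bash
python3 - <<'E'
from h import *
import pickle
c=pickle.load(open('c3.pkl','rb'));s=st();R=np.array(s['orientation'])
p=onz(c,[(272,212),(249.5,212),(295,212),(272,235),(272,189)],.017);print(p.round(4))
t=p[0];t[2]=.0165
print('tool delta cm',(R.T@(t-s['eef_pos'])*100).round(2))
print('pad bound check z0.029',onz(c,[(493,58)],.029),'knob',onz(c,[(392,146)],.025))
# printer top front edges
print(onz(c,[(272,290),(410,235),(310,295)],.06))
E
```

```text
3.15 tcp [ 0.5568 -0.0339  0.1156] F [ 0.7  0.5 -0.4] w 0.0683 g 0.0
[[ 0.552  -0.0423  0.017 ]
 [ 0.5441 -0.0572  0.017 ]
 [ 0.56   -0.027   0.017 ]
 [ 0.5685 -0.0512  0.017 ]
 [ 0.5363 -0.0338  0.017 ]]
tool delta cm [ 0.08 -0.98  9.91]
pad bound check z0.029 [[0.52329634 0.12764331 0.029     ]] knob [[0.54567844 0.05379535 0.025     ]]
[[ 0.58751248 -0.05989594  0.06      ]
 [ 0.59274431  0.03541892  0.06      ]
 [ 0.60274097 -0.03925984  0.06      ]]
```

Request:
send_rows(
  targets=[
    {"dx": 0.1, "dy": -1.0, "dz": 0, "wx": 0, "wy": 0, "wz": 0, "gripper": 0.55},
    {"dx": 0, "dy": 0, "dz": 2, "wx": 0, "wy": 0, "wz": 0, "gripper": 0.55},
    {"dx": 0, "dy": 0, "dz": 3, "wx": 0, "wy": 0, "wz": 0, "gripper": 0.55},
    {"dx": 0, "dy": 0, "dz": 3, "wx": 0, "wy": 0, "wz": 0, "gripper": 0.55},
    {"dx": 0, "dy": 0, "dz": 1.2, "wx": 0, "wy": 0, "wz": 0, "gripper": 0.55},
    {"dx": 0, "dy": 0, "dz": 0.9, "wx": 0, "wy": 0, "wz": 0, "gripper": 0.55},
    {"dx": 0, "dy": 0, "dz": 0, "wx": 0, "wy": 0, "wz": 0, "gripper": 0.55},
  ],
)

```text
clock: 3.85
eef_pos: [0.5498, -0.0425, 0.0113]
orientation: [[-0.885, 0.466, 0.0], [0.466, 0.885, -0.0], [-0.0, 0.0, -1.0]]
contact_force: [0.7, 1.7, 0.4]
width: 0.047
grip_force: 0.0
```

```bash
python3 - <<'E'
from h import *
s=st();c=manip.capture('wrist')
cv2.imwrite('pics/w4.png',cv2.resize(c['img'][130:400,130:440],None,fx=2,fy=2))
E
```

```text
3.85 tcp [ 0.5498 -0.0425  0.0113] F [0.7 1.7 0.4] w 0.047 g 0.0
```

View pics/w4.png

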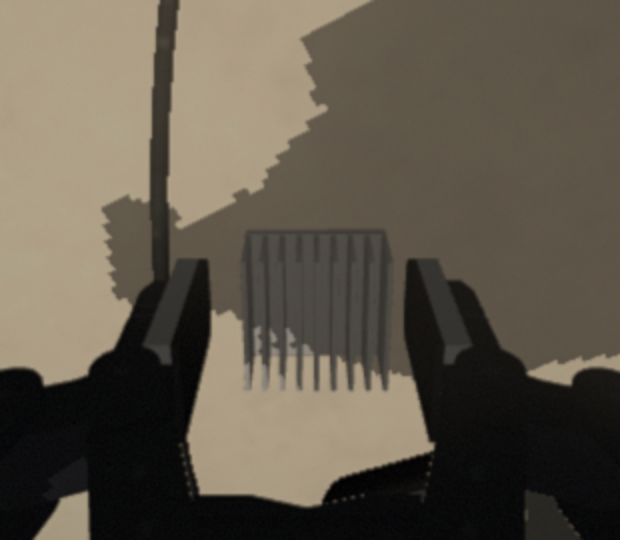

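The fingers straddle the sink symmetrically (crop sink u 243–388, fingers at 210 and 405), with the fins along tool x. I'll raise 4 mm so the grip is on the upper half, then close.

Request:
send_rows(
  targets=[
    {"dx": 0, "dy": 0, "dz": -0.4, "wx": 0, "wy": 0, "wz": 0, "gripper": 0.5},
    {"dx": 0, "dy": 0, "dz": 0, "wx": 0, "wy": 0, "wz": 0, "gripper": 0.2},
    {"dx": 0, "dy": 0, "dz": 0, "wx": 0, "wy": 0, "wz": 0, "gripper": 0.2},
    {"dx": 0, "dy": 0, "dz": 0, "wx": 0, "wy": 0, "wz": 0, "gripper": 0.2},
    {"dx": 0, "dy": 0, "dz": 0, "wx": 0, "wy": 0, "wz": 0, "gripper": 0.2},
  ],
)

```text
clock: 4.4
eef_pos: [0.551, -0.0427, 0.0174]
orientation: [[-0.885, 0.466, 0.003], [0.466, 0.885, -0.001], [-0.003, 0.001, -1.0]]
contact_force: [-3.1, 1.1, 10.2]
width: 0.0321
grip_force: 59.5
```

```bash
python3 - <<'E'
from h import *
import pickle
s=st();print(np.array(s['orientation']).round(3).tolist());c=manip.capture('wrist');pickle.dump((c,s),open('c5.pkl','wb'))
R=np.array(s['orientation']);e=np.array(s['eef_pos'])
g=cv2.cvtColor(c['img'],cv2.COLOR_BGR2GRAY)
u0=int(proj(c,e)[0][0])
print(u0,proj(c,e))
# finned strip: horizontal-gradient energy by row
gx=np.abs(cv2.Sobel(g,cv2.CV_32F,1,0))[:,u0-20:u0+20].mean(1);gy=cv2.Sobel(g,cv2.CV_32F,0,1)[:,u0-20:u0+20].mean(1)
for v in range(225,345,2): print(v,int(gx[v]),int(gy[v]),int(gy[v+1]),end=' | ')
print()
for d in (-.017,0,.017): print(proj(c,[e+R@[d,0,0]*1.-[0,0,e[2]-.017],e+R@[d,0,0]-[0,0,e[2]]]).round(1).tolist())
E
```

```text
4.4 tcp [ 0.551  -0.0427  0.0174] F [-3.1  1.1 10.2] w 0.0321 g 59.5
[[-0.885, 0.466, 0.003], [0.466, 0.885, -0.001], [-0.003, 0.001, -1.0]]
285 [[285.62889529 281.33995442]]
225 1 0 0 | 227 1 -1 0 | 229 1 0 0 | 231 1 0 0 | 233 1 0 0 | 235 1 0 -23 | 237 2 -85 -82 | 239 6 15 40 | 241 29 -1 -6 | 243 33 -1 -1 | 245 31 -1 -1 | 247 30 -1 0 | 249 29 0 -1 | 251 27 -1 10 | 253 20 14 4 | 255 19 0 0 | 257 18 0 -1 | 259 18 0 -1 | 261 18 0 0 | 263 18 -1 0 | 265 19 0 0 | 267 19 0 1 | 269 19 0 0 | 271 18 -1 0 | 273 18 1 0 | 275 18 -1 -1 | 277 17 0 0 | 279 19 0 0 | 281 18 0 0 | 283 20 1 4 | 285 24 2 2 | 287 28 5 12 | 289 34 17 10 | 291 44 2 -4 | 293 50 -6 2 | 295 56 28 52 | 297 85 57 86 | 299 139 78 31 | 301 168 19 19 | 303 158 18 10 | 305 149 7 7 | 307 146 13 20 | 309 127 13 2 | 311 119 2 2 | 313 111 5 46 | 315 48 65 28 | 317 3 5 0 | 319 2 0 0 | 321 2 0 0 | 323 2 -1 0 | 325 2 2 1 | 327 2 2 1 | 329 2 0 1 | 331 2 0 1 | 333 1 0 0 | 335 2 -1 -1 | 337 2 0 0 | 339 2 -1 -1 | 341 2 -1 -1 | 343 2 -1 0 | 
[[285.6, 311.5], [285.4, 291.7]]
[[285.6, 280.9], [285.4, 263.3]]
[[285.7, 248.0], [285.5, 233.0]]
```

The grip is good. The sink sits about 2 mm toward tool −x of the TCP. I'll lift it and turn 43.4° so that tool y lies along press y.

Request:
send_rows(
  targets=[
    {"dx": 0, "dy": 0, "dz": -1, "wx": 0, "wy": 0, "wz": 0, "gripper": 0.2},
    {"dx": 0, "dy": 0, "dz": -3, "wx": 0, "wy": 0, "wz": 0, "gripper": 0.2},
    {"dx": 0, "dy": 0, "dz": -4, "wx": 0, "wy": 0, "wz": 0, "gripper": 0.2},
    {"dx": 0, "dy": 0, "dz": -1, "wx": 0, "wy": 0, "wz": -6.2, "gripper": 0.2},
    {"dx": 0, "dy": 0, "dz": 0, "wx": 0, "wy": 0, "wz": -6.2, "gripper": 0.2},
    {"dx": 0, "dy": 0, "dz": 0, "wx": 0, "wy": 0, "wz": -6.2, "gripper": 0.2},
    {"dx": 0, "dy": 0, "dz": 0, "wx": 0, "wy": 0, "wz": -6.2, "gripper": 0.2},
    {"dx": 0, "dy": 0, "dz": 0, "wx": 0, "wy": 0, "wz": -6.2, "gripper": 0.2},
    {"dx": 0, "dy": 0, "dz": 0, "wx": 0, "wy": 0, "wz": -6.2, "gripper": 0.2},
    {"dx": 0, "dy": 0, "dz": 0, "wx": 0, "wy": 0, "wz": -6.2, "gripper": 0.2},
  ],
)

```text
clock: 5.45
eef_pos: [0.5498, -0.0423, 0.106]
orientation: [[-0.962, -0.273, 0.001], [-0.273, 0.962, -0.0], [-0.001, -0.001, -1.0]]
contact_force: [-0.2, 0.2, -0.1]
width: 0.0316
grip_force: 59.9
```

Request:
send_rows(
  targets=[
    {"dx": -0.3, "dy": 3, "dz": 0, "wx": 0, "wy": 0, "wz": 0, "gripper": 0.2},
    {"dx": -0.4, "dy": 4, "dz": 0, "wx": 0, "wy": 0, "wz": 0, "gripper": 0.2},
    {"dx": -0.4, "dy": 4, "dz": 0, "wx": 0, "wy": 0, "wz": 0, "gripper": 0.2},
    {"dx": -0.4, "dy": 4, "dz": 0, "wx": 0, "wy": 0, "wz": 0, "gripper": 0.2},
    {"dx": -0.2, "dy": 2.1, "dz": 0, "wx": 0, "wy": 0, "wz": 0, "gripper": 0.2},
    {"dx": 0, "dy": 0, "dz": 0, "wx": 0, "wy": 0, "wz": 0, "gripper": 0.2},
    {"dx": 0, "dy": 0, "dz": 0, "wx": 0, "wy": 0, "wz": 0, "gripper": 0.2},
  ],
)

```text
clock: 6.15
eef_pos: [0.5202, 0.1271, 0.1057]
orientation: [[-0.963, -0.27, 0.001], [-0.27, 0.963, -0.0], [-0.001, -0.001, -1.0]]
contact_force: [1.0, -1.0, -0.3]
width: 0.0319
grip_force: 59.9
```

```bash
python3 - <<'E'
from h import *
import pickle
s=st();R=np.array(s['orientation']);print(R.round(3).tolist(),np.round(s['joint_pos'],2));e=np.array(s['eef_pos'])
c=manip.capture('wrist');pickle.dump((c,s),open('c6.pkl','wb'));cv2.imwrite('pics/w6.png',c['img'])
a=np.radians(15.6);y=np.array([-np.sin(a),np.cos(a),0]);x=np.array([np.cos(a),np.sin(a),0])
t=np.array([.5234,.1274,0])+.0021*R[:,0];print('delta cm',(R.T@(t-e)*100).round(2), 'tool yaw',np.degrees(np.arctan2(R[1,0],R[0,0]))%360)
E
```

```text
6.15 tcp [0.5202 0.1271 0.1057] F [ 1.  -1.  -0.3] w 0.0319 g 59.9
[[-0.963, -0.27, 0.001], [-0.27, 0.963, -0.0], [-0.001, -0.001, -1.0]] [-0.   -0.08 -0.33  1.32 -0.   -0.28]
delta cm [-0.09 -0.05 10.57] tool yaw 195.6619777708117
```

View pics/w6.png

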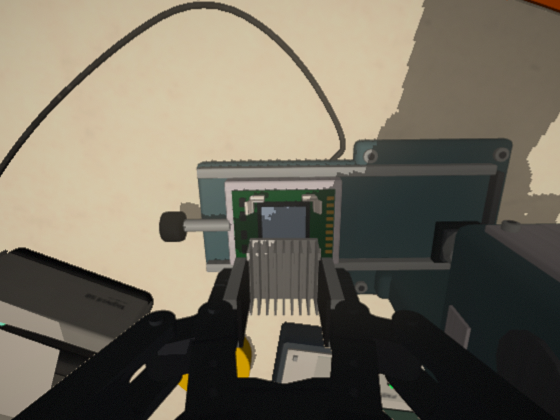

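The sink hangs over the nest (sink u 249–318, pad u 261–308, pad front edge v about 206), and it is square to it. I'll check the alignment numerically.

```bash
python3 - <<'E'
from h import *
import pickle
c,s=pickle.load(open('c6.pkl','rb'));R=np.array(s['orientation']);e=np.array(s['eef_pos'])
g=cv2.cvtColor(c['img'],cv2.COLOR_BGR2GRAY).astype(int)
print('col 284',[(v,g[v,275:295].mean().astype(int)) for v in range(196,250,2)])
print('row 222',[(u,g[218:226,u].mean().astype(int)) for u in range(250,320,2)])
print('row 270',[(u,g[266:274,u].mean().astype(int)) for u in range(240,328,2)])
for uv,z in [((284.5,206),.029),((261,222),.029),((308,222),.029),((283.5,240),.0885),((249,250),.0885),((318,250),.0885)]:
    p=onz(c,[uv],z)[0];print(uv,z,'tool mm',((p-e)@R*1000).round(1))
E
```

```text
col 284 [(196, np.int64(63)), (198, np.int64(63)), (200, np.int64(61)), (202, np.int64(41)), (204, np.int64(42)), (206, np.int64(52)), (208, np.int64(81)), (210, np.int64(80)), (212, np.int64(80)), (214, np.int64(77)), (216, np.int64(77)), (218, np.int64(77)), (220, np.int64(77)), (222, np.int64(76)), (224, np.int64(76)), (226, np.int64(76)), (228, np.int64(76)), (230, np.int64(76)), (232, np.int64(76)), (234, np.int64(76)), (236, np.int64(76)), (238, np.int64(74)), (240, np.int64(87)), (242, np.int64(87)), (244, np.int64(87)), (246, np.int64(87)), (248, np.int64(87))]
row 222 [(250, np.int64(43)), (252, np.int64(43)), (254, np.int64(43)), (256, np.int64(43)), (258, np.int64(35)), (260, np.int64(35)), (262, np.int64(72)), (264, np.int64(81)), (266, np.int64(88)), (268, np.int64(90)), (270, np.int64(91)), (272, np.int64(77)), (274, np.int64(77)), (276, np.int64(77)), (278, np.int64(77)), (280, np.int64(76)), (282, np.int64(77)), (284, np.int64(76)), (286, np.int64(76)), (288, np.int64(77)), (290, np.int64(76)), (292, np.int64(77)), (294, np.int64(76)), (296, np.int64(76)), (298, np.in
[... 717 characters left out ...]
 np.int64(94)), (288, np.int64(93)), (290, np.int64(86)), (292, np.int64(94)), (294, np.int64(94)), (296, np.int64(94)), (298, np.int64(80)), (300, np.int64(91)), (302, np.int64(93)), (304, np.int64(94)), (306, np.int64(77)), (308, np.int64(77)), (310, np.int64(93)), (312, np.int64(93)), (314, np.int64(76)), (316, np.int64(70)), (318, np.int64(50)), (320, np.int64(26)), (322, np.int64(28)), (324, np.int64(51)), (326, np.int64(65))]
(284.5, 206) 0.029 tool mm [12.3 -0.  76.7]
(261, 222) 0.029 tool mm [  0.7 -16.2  76.7]
(308, 222) 0.029 tool mm [ 0.7 16.2 76.7]
(283.5, 240) 0.0885 tool mm [14.1 -0.7 17.2]
(249, 250) 0.0885 tool mm [  8.5 -18.3  17.2]
(318, 250) 0.0885 tool mm [ 8.5 16.9 17.2]
```

Sink and pad agree to within about 1 mm on both axes. Lowering now.

Request:
send_rows(
  targets=[
    {"dx": 0, "dy": 0, "dz": 2, "wx": 0, "wy": 0, "wz": 0, "gripper": 0.2},
    {"dx": 0, "dy": 0, "dz": 1.5, "wx": 0, "wy": 0, "wz": 0, "gripper": 0.2},
    {"dx": 0, "dy": 0, "dz": 1, "wx": 0, "wy": 0, "wz": 0, "gripper": 0.2},
    {"dx": 0, "dy": 0, "dz": 0.5, "wx": 0, "wy": 0, "wz": 0, "gripper": 0.2},
    {"dx": 0, "dy": 0, "dz": 0.4, "wx": 0, "wy": 0, "wz": 0, "gripper": 0.2},
    {"dx": 0, "dy": 0, "dz": 0.2, "wx": 0, "wy": 0, "wz": 0, "gripper": 0.2},
    {"dx": 0, "dy": 0, "dz": 0, "wx": 0, "wy": 0, "wz": 0, "gripper": 0.2},
  ],
)

```text
clock: 6.9
eef_pos: [0.52, 0.127, 0.049]
orientation: [[-0.963, -0.269, 0.0], [-0.269, 0.963, 0.0], [-0.0, 0.0, -1.0]]
contact_force: [0.2, -0.0, -0.3]
width: 0.0318
grip_force: 59.9
```

Request:
send_rows(
  targets=[
    {"dx": 0, "dy": 0, "dz": 0.15, "wx": 0, "wy": 0, "wz": 0, "gripper": 0.2},
    {"dx": 0, "dy": 0, "dz": 0.1, "wx": 0, "wy": 0, "wz": 0, "gripper": 0.2},
    {"dx": 0, "dy": 0, "dz": 0, "wx": 0, "wy": 0, "wz": 0, "gripper": 0.2},
  ],
)

```text
clock: 7.2
eef_pos: [0.5201, 0.1271, 0.0465]
orientation: [[-0.963, -0.269, 0.0], [-0.269, 0.963, 0.0], [-0.0, -0.0, -1.0]]
contact_force: [0.4, -0.7, -0.1]
width: 0.0315
grip_force: 60.0
```

Request:
send_rows(
  targets=[
    {"dx": 0, "dy": 0, "dz": 0.1, "wx": 0, "wy": 0, "wz": 0, "gripper": 0.2},
    {"dx": 0, "dy": 0, "dz": 0, "wx": 0, "wy": 0, "wz": 0, "gripper": 0.2},
  ],
)

```text
clock: 7.4
eef_pos: [0.5201, 0.1271, 0.0464]
orientation: [[-0.963, -0.269, 0.001], [-0.269, 0.963, -0.0], [-0.001, -0.0, -1.0]]
contact_force: [-3.8, -0.7, 8.8]
width: 0.032
grip_force: 60.9
```

Request:
send_rows(
  targets=[
    {"dx": 0, "dy": 0, "dz": 0.1, "wx": 0, "wy": 0, "wz": 0, "gripper": 0.2},
    {"dx": 0, "dy": 0, "dz": 0, "wx": 0, "wy": 0, "wz": 0, "gripper": 0.2},
  ],
)

```text
clock: 7.6
eef_pos: [0.5202, 0.1269, 0.0463]
orientation: [[-0.963, -0.269, 0.001], [-0.269, 0.963, -0.0], [-0.001, -0.001, -1.0]]
contact_force: [-7.9, -1.8, 17.3]
width: 0.0313
grip_force: 61.9
```

Contact came at exactly the expected seated height. I'll relax, release, rise and look.

Request:
send_rows(
  targets=[
    {"dx": 0, "dy": 0, "dz": -0.15, "wx": 0, "wy": 0, "wz": 0, "gripper": 0.2},
    {"dx": 0, "dy": 0, "dz": 0, "wx": 0, "wy": 0, "wz": 0, "gripper": 0.5},
    {"dx": 0, "dy": 0, "dz": 0, "wx": 0, "wy": 0, "wz": 0, "gripper": 0.5},
    {"dx": 0, "dy": 0, "dz": 0, "wx": 0, "wy": 0, "wz": 0, "gripper": 0.5},
    {"dx": 0, "dy": 0, "dz": -1, "wx": 0, "wy": 0, "wz": 0, "gripper": 0.5},
    {"dx": 0, "dy": 0, "dz": -3, "wx": 0, "wy": 0, "wz": 0, "gripper": 0.5},
    {"dx": 0, "dy": 0, "dz": -4, "wx": 0, "wy": 0, "wz": 0, "gripper": 0.5},
    {"dx": -3, "dy": 0, "dz": 0, "wx": 0, "wy": 0, "wz": 0, "gripper": 0.5},
    {"dx": -3, "dy": 0, "dz": 0, "wx": 0, "wy": 0, "wz": 0, "gripper": 0.5},
    {"dx": 0, "dy": 0, "dz": 0, "wx": 0, "wy": 0, "wz": 0, "gripper": 0.5},
  ],
)

```text
clock: 8.6
eef_pos: [0.58, 0.1435, 0.1259]
orientation: [[-0.963, -0.269, 0.001], [-0.269, 0.963, 0.0], [-0.001, -0.0, -1.0]]
contact_force: [0.2, -0.9, -0.7]
width: 0.0429
grip_force: 0.0
```

```bash
python3 - <<'E'
from h import *
import pickle
s=st();R=np.array(s['orientation']);e=np.array(s['eef_pos'])
C={n:manip.capture(n) for n in ('wrist','scene')};c=C['wrist'];pickle.dump((C,s),open('c7.pkl','wb'))
a=np.radians(15.6);y=np.array([-np.sin(a),np.cos(a),0]);N=np.array([.5234,.1272,.029])
uv=proj(c,[N,N-.085*y]);print(uv)
u,v=int(uv[0][0]),int(uv[0][1]);x0=max(u-135,0);y0=max(v-80,0);print(x0,y0)
cv2.imwrite('pics/w7.png',cv2.resize(c['img'][y0:y0+160,x0:x0+200],None,fx=3.5,fy=3.5,interpolation=cv2.INTER_CUBIC))
E
```

```text
8.6 tcp [0.58   0.1435 0.1259] F [ 0.2 -0.9 -0.7] w 0.0429 g 0.0
[[283.84555924 132.49836599]
 [160.75296614 132.56758236]]
148 52
```

View pics/w7.png

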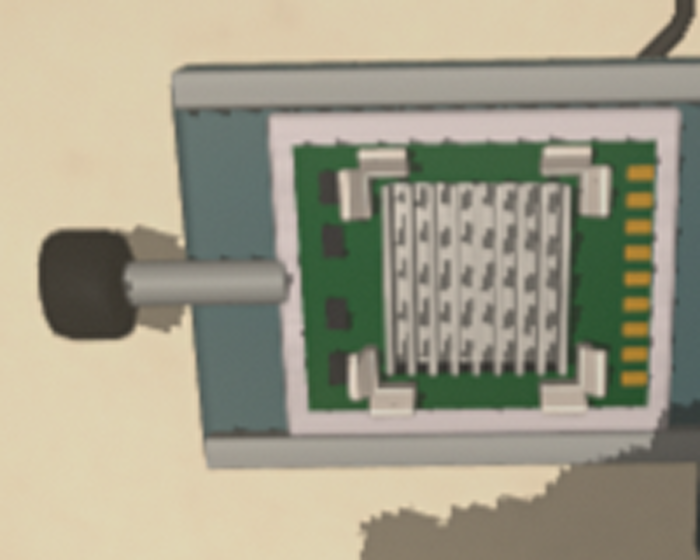

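The sink is flat within all four white guides (crop 385–570 × 183–375). The knob end is at crop (40,285), which matches the predicted (0.546,0.045). Now to go round behind the knob with the gripper shut.

Request:
send_rows(
  targets=[
    {"dx": 2, "dy": -4.2, "dz": 0, "wx": 0, "wy": 0, "wz": 0, "gripper": 0.2},
    {"dx": 2, "dy": -4.2, "dz": 0, "wx": 0, "wy": 0, "wz": 0, "gripper": 0},
    {"dx": 1.9, "dy": -4.2, "dz": 0, "wx": 0, "wy": 0, "wz": 0, "gripper": 0},
    {"dx": 0, "dy": 0, "dz": 0, "wx": 0, "wy": 0, "wz": 0, "gripper": 0},
    {"dx": 0, "dy": 0, "dz": 4, "wx": 0, "wy": 0, "wz": 0, "gripper": 0},
    {"dx": 0, "dy": 0, "dz": 3, "wx": 0, "wy": 0, "wz": 0, "gripper": 0},
    {"dx": 0, "dy": 0, "dz": 2, "wx": 0, "wy": 0, "wz": 0, "gripper": 0},
    {"dx": 0, "dy": 0, "dz": 0.8, "wx": 0, "wy": 0, "wz": 0, "gripper": 0},
    {"dx": 0, "dy": 0, "dz": 0, "wx": 0, "wy": 0, "wz": 0, "gripper": 0},
  ],
)

```text
clock: 9.6
eef_pos: [0.5537, 0.0065, 0.0273]
orientation: [[-0.963, -0.269, -0.002], [-0.269, 0.963, 0.001], [0.001, 0.001, -1.0]]
contact_force: [0.2, 0.5, 0.4]
width: 0.0001
grip_force: 0.0
```

```bash
python3 - <<'E'
from h import *
import pickle
s=st();R=np.array(s['orientation']);e=np.array(s['eef_pos'])
a=np.radians(15.6);y=np.array([-np.sin(a),np.cos(a),0]);N=np.array([.5234,.1272,.029])
print('knob in tool mm',(R.T@(N-.085*y-e)*1000).round(1))
C,s0=pickle.load(open('c7.pkl','rb'));c=C['wrist']
p=onz(c,[(148+190/3.5,52+285/3.5)],.012)[0];yb=(N-p)@y;print('bed end->nest',yb,'carriage',.120-.168+yb)
E
```

```text
9.6 tcp [0.5537 0.0065 0.0273] F [0.2 0.5 0.4] w 0.0001 g 0.0
knob in tool mm [-3.2 39.4 -1.7]
bed end->nest 0.06047310806442243 carriage 0.012473108064422415
```

Request:
send_rows(
  targets=[
    {"dx": -0.3, "dy": 1, "dz": 0, "wx": 0, "wy": 0, "wz": 0, "gripper": 0},
    {"dx": 0, "dy": 1, "dz": 0, "wx": 0, "wy": 0, "wz": 0, "gripper": 0},
    {"dx": 0, "dy": 0.5, "dz": 0, "wx": 0, "wy": 0, "wz": 0, "gripper": 0},
    {"dx": 0, "dy": 0.5, "dz": 0, "wx": 0, "wy": 0, "wz": 0, "gripper": 0},
    {"dx": 0, "dy": 0.5, "dz": 0, "wx": 0, "wy": 0, "wz": 0, "gripper": 0},
  ],
)

```text
clock: 10.1
eef_pos: [0.5486, 0.0408, 0.0284]
orientation: [[-0.963, -0.269, 0.001], [-0.269, 0.963, -0.0], [-0.001, -0.001, -1.0]]
contact_force: [0.8, -2.4, 1.1]
width: 0.0002
grip_force: 0.8
```

Request:
send_rows(
  targets=[
    {"dx": 0, "dy": 1, "dz": 0, "wx": 0, "wy": 0, "wz": 0, "gripper": 0},
    {"dx": 0, "dy": 1, "dz": 0, "wx": 0, "wy": 0, "wz": 0, "gripper": 0},
    {"dx": 0, "dy": 1, "dz": 0, "wx": 0, "wy": 0, "wz": 0, "gripper": 0},
    {"dx": 0, "dy": 1, "dz": 0, "wx": 0, "wy": 0, "wz": 0, "gripper": 0},
    {"dx": 0, "dy": 1, "dz": 0, "wx": 0, "wy": 0, "wz": 0, "gripper": 0},
    {"dx": 0, "dy": 1, "dz": 0, "wx": 0, "wy": 0, "wz": 0, "gripper": 0},
    {"dx": 0, "dy": 1, "dz": 0, "wx": 0, "wy": 0, "wz": 0, "gripper": 0},
    {"dx": 0, "dy": 1, "dz": 0, "wx": 0, "wy": 0, "wz": 0, "gripper": 0},
    {"dx": 0, "dy": 0, "dz": 0, "wx": 0, "wy": 0, "wz": 0, "gripper": 0},
  ],
)

```text
clock: 11.0
eef_pos: [0.5261, 0.119, 0.0276]
orientation: [[-0.963, -0.27, -0.0], [-0.27, 0.963, 0.001], [0.0, 0.001, -1.0]]
contact_force: [-0.6, -1.4, 1.2]
width: -0.0001
grip_force: 0.0
```

Request:
send_rows(
  targets=[
    {"dx": 0, "dy": 0.8, "dz": 0, "wx": 0, "wy": 0, "wz": 0, "gripper": 0},
    {"dx": 0, "dy": 0.4, "dz": 0, "wx": 0, "wy": 0, "wz": 0, "gripper": 0},
    {"dx": 0, "dy": 0.2, "dz": 0, "wx": 0, "wy": 0, "wz": 0, "gripper": 0},
    {"dx": 0, "dy": 0, "dz": 0, "wx": 0, "wy": 0, "wz": 0, "gripper": 0},
  ],
)

```text
clock: 11.4
eef_pos: [0.5229, 0.1313, 0.0278]
orientation: [[-0.963, -0.269, 0.0], [-0.269, 0.963, 0.0], [-0.0, 0.0, -1.0]]
contact_force: [0.0, 0.0, 0.0]
width: -0.0001
grip_force: 0.0
```

Request:
send_rows(
  targets=[
    {"dx": 0, "dy": 0.2, "dz": 0, "wx": 0, "wy": 0, "wz": 0, "gripper": 0},
    {"dx": 0, "dy": 0.2, "dz": 0, "wx": 0, "wy": 0, "wz": 0, "gripper": 0},
  ],
)

```text
clock: 11.6
eef_pos: [0.522, 0.1347, 0.0279]
orientation: [[-0.963, -0.268, 0.0], [-0.268, 0.963, -0.0], [-0.0, -0.0, -1.0]]
contact_force: [0.6, -2.2, 0.5]
width: -0.0
grip_force: 1.5
```

Request:
send_rows(
  targets=[
    {"dx": 0, "dy": 0.2, "dz": 0, "wx": 0, "wy": 0, "wz": 0, "gripper": 0},
    {"dx": 0, "dy": 0, "dz": 0, "wx": 0, "wy": 0, "wz": 0, "gripper": 0},
  ],
)

```text
clock: 11.8
eef_pos: [0.5219, 0.135, 0.028]
orientation: [[-0.964, -0.268, 0.001], [-0.268, 0.964, -0.004], [0.0, -0.004, -1.0]]
contact_force: [1.7, -11.9, -1.0]
width: -0.0001
grip_force: 5.8
```

Request:
send_rows(
  targets=[
    {"dx": 0, "dy": 0.12, "dz": 0, "wx": 0, "wy": 0, "wz": 0, "gripper": 0},
    {"dx": 0, "dy": 0, "dz": 0, "wx": 0, "wy": 0, "wz": 0, "gripper": 0},
  ],
)

```text
clock: 12.0
eef_pos: [0.5219, 0.1351, 0.028]
orientation: [[-0.964, -0.267, 0.001], [-0.267, 0.964, -0.006], [0.0, -0.006, -1.0]]
contact_force: [2.1, -16.3, -2.7]
width: -0.0002
grip_force: 8.3
```

The carriage is at a firm stop, and its travel agrees with home. I'll retreat, rise, and move to the left side of the press above the handle.

Request:
send_rows(
  targets=[
    {"dx": 0, "dy": -1, "dz": 0, "wx": 0, "wy": 0, "wz": 0, "gripper": 0},
    {"dx": 0, "dy": -3, "dz": 0, "wx": 0, "wy": 0, "wz": 0, "gripper": 0},
    {"dx": 0, "dy": -1, "dz": -3, "wx": 0, "wy": 0, "wz": 0, "gripper": 0},
    {"dx": 0, "dy": 0, "dz": -5, "wx": 0, "wy": 0, "wz": 0, "gripper": 0.5},
    {"dx": 0, "dy": 0, "dz": -5, "wx": 0, "wy": 0, "wz": 0, "gripper": 0.7},
    {"dx": 0, "dy": 0, "dz": -5, "wx": 0, "wy": 0, "wz": 0, "gripper": 0.7},
    {"dx": 0, "dy": 0, "dz": -5, "wx": 0, "wy": 0, "wz": 0, "gripper": 0.7},
    {"dx": 0, "dy": 0, "dz": -5, "wx": 0, "wy": 0, "wz": 0, "gripper": 0.7},
    {"dx": 0, "dy": 0, "dz": -5, "wx": 0, "wy": 0, "wz": 0, "gripper": 0.7},
    {"dx": 0, "dy": 0, "dz": -4.5, "wx": 0, "wy": 0, "wz": 0, "gripper": 0.7},
  ],
)

```text
clock: 13.0
eef_pos: [0.5342, 0.0899, 0.4056]
orientation: [[-0.963, -0.269, 0.002], [-0.269, 0.963, 0.001], [-0.002, 0.0, -1.0]]
contact_force: [0.6, 0.2, 0.7]
width: 0.0598
grip_force: 0.0
```

```bash
python3 - <<'E'
from h import *
import pickle
s=st();C={n:manip.capture(n) for n in ('side','scene','wrist')};pickle.dump((C,s),open('c8.pkl','wb'))
a=np.radians(15.6);X=np.array([np.cos(a),np.sin(a),0]);Y=np.array([-np.sin(a),np.cos(a),0]);O=np.array([.4945,.2307,0])
W=lambda x,y,z:O+X*x+Y*y+[0,0,z]
P=[W(-.0321,.092,.2756),W(0,.04,.16),W(0,.066,.16)]
for n in ('side','scene','wrist'): print(n,proj(C[n],P).round(1).tolist())
c=C['side'];u,v=proj(c,P)[1];im=c['img'].astype(int)
m=(im[...,2]>im[...,1]+40)&(im[...,2]>im[...,0]+40)
q=np.argwhere(m[int(v)-45:int(v)+45,int(u)-45:int(u)+45])
print('red',(q[:,::-1]+[int(u)-45,int(v)-45]).tolist()[:40])
w=C['wrist']['img'].astype(int);m=(w[...,2]>w[...,1]+40)&(w[...,2]>w[...,0]+40);n,l,S,ce=cv2.connectedComponentsWithStats(m.astype(np.uint8));print(S[1:8],ce[1:8])
E
```

```text
13.0 tcp [0.5342 0.0899 0.4056] F [0.6 0.2 0.7] w 0.0598 g 0.0
side [[268.9, 193.1], [263.1, 222.2], [260.3, 226.3]]
scene [[204.6, 160.8], [233.6, 202.2], [224.5, 199.4]]
wrist [[576.4, 157.5], [442.6, 166.1], [464.6, 166.1]]
red [[271, 215], [272, 215], [271, 216], [272, 216], [241, 225], [242, 225], [243, 225], [239, 226], [240, 226], [238, 227], [237, 228], [237, 229], [234, 230], [238, 230], [239, 230], [235, 231], [241, 231], [242, 231], [243, 231], [237, 232], [238, 232], [241, 233], [242, 233], [243, 233], [231, 241], [231, 242]]
[[ 262    0  298   95 4270]
 [ 344   25    5    2    9]
 [ 524  116   36   23  294]
 [ 523  163   37   21  247]
 [ 252  208   38   35  612]
 [ 346  226    3    3    7]] [[426.6911007   44.91241218]
 [346.22222222  25.55555556]
 [539.37755102 127.00340136]
 [545.6437247  172.87449393]
 [270.77124183 224.87745098]
 [346.71428571 227.        ]]
```

```bash
cat >> h.py <<'E'
a=np.radians(15.6);X=np.array([np.cos(a),np.sin(a),0]);Y=np.array([-np.sin(a),np.cos(a),0]);O=np.array([.4945,.2307,0])
W=lambda x,y,z:O+X*x+Y*y+np.array([0,0,z])
def PR(p): d=np.array(p)-O;return np.array([d@X,d@Y,d[2]])*1000
E
python3 - <<'E'
from h import *
import pickle
C,s=pickle.load(open('c8.pkl','rb'));c=C['side']
def plane(c,uv,y):
    o,d=ray(c,[uv]);t=(y-(o-O)@Y)/(d[0]@Y);return PR(o+d[0]*t)
for y in (.040,.045): 
    p=plane(c,(271.6,215.6),y);print('dot',p.round(1),'r',np.hypot(p[0],p[2]-160).round(1),'elev',np.arctan2(p[2]-160,-p[0]).round(3),'s',1.08-np.arctan2(p[2]-160,-p[0]).round(3))
B={}
for n,(u,v) in {'side':(269,193),'scene':(205,161)}.items():
    im=C[n]['img'];g=im.max(2);x0,y0=u-22,v-22;sub=g[y0:y0+44,x0:x0+44]
    k,l,S,ce=cv2.connectedComponentsWithStats((sub<55).astype(np.uint8))
    for i in range(1,k):
        if S[i,4]>15: print(n,S[i]+[x0,y0,0,0,0],ce[i].round(1)+[x0,y0])
cv2.imwrite('pics/h.png',np.hstack([cv2.resize(C['side']['img'][165:260,215:315],None,fx=4,fy=4,interpolation=cv2.INTER_CUBIC),cv2.resize(C['scene']['img'][135:230,180:280],None,fx=4,fy=4,interpolation=cv2.INTER_CUBIC)]))
E
```

```text
dot [-24.6  40.  184.4] r 34.6 elev 0.782 s 0.29800000000000004
dot [-26.1  45.  187. ] r 37.5 elev 0.803 s 0.277
side [247 175  11   4  19] [251.1 176.5]
side [264 188  16  25  92] [272.  196.4]
side [249 201  16   7  23] [257.9 202.7]
scene [199 139  28  19 318] [216.1 145.7]
scene [197 157  12   9  75] [202.2 160.9]
```

```bash
python3 - <<'E'
from h import *
import pickle
C,s=pickle.load(open('c8.pkl','rb'))
g=C['side']['img'].max(2)[184:218,258:286]
for r in range(0,34,1): print(184+r,''.join('#' if v<55 else '+' if v<80 else '.' for v in g[r]))
g=C['scene']['img'].max(2)[150:180,190:222]
for r in range(0,30,1): print(150+r,''.join('#' if v<55 else '+' if v<80 else '.' for v in g[r]))
for su in [(271,193.5),(272,194)]:
    p,d=two(C['scene'],(202.2,160.9),C['side'],su);print(PR(p).round(1),d)
E
```

```text
184 ............................
185 ............................
186 ............................
187 ............................
188 ...........+###.............
189 .........+######+...........
190 ........+########...........
191 ........##########..........
192 .......+##########..........
193 ......###.+#######..........
194 ......++....+#####..........
195 .............+###...........
196 ..............###+..........
197 .........#+...+#............
198 .........+....+#............
199 .............+##+...........
200 .............#+....###......
201 ..............#......#+.....
202 ####+........+#.......+.....
203 ######.......##.............
204 +++++#..+...#######+........
205 +++++#.++...###+#####......+
206 +++++#++...+##+++++++#......
207 +#++++#+...+#++++++++#+.....
208 ......+....++++++++++#......
209 ...........+++++++++#+......
210 .............+++++++#.......
211 ...............++++#+.......
212 ..................#+........
213 .................++.........
214 ..+.........................
215 ...++......................+
216 ..........................+#
217 .......
[... 514 characters left out ...]
+#########+..............
164 ........+########+..............
165 .........++++####...............
166 ...............+++..............
167 ................................
168 ................................
169 ................................
170 ................................
171 ................................
172 ................................
173 ................................
174 ................................
175 ................................
176 ................................
177 ................................
178 ...........................+++..
179 ...........................+++++
[-38.2  94.5 277. ] 0.0014700751831881545
[-40.   94.  276.7] 0.003990838613903509
```

The handle triangulates to about press (-35,93,277) mm, against a predicted (-32,92,276). That agrees, so I'll move over it and turn 90°.

Request:
send_rows(
  targets=[
    {"dx": 0.4, "dy": 2.8, "dz": 0, "wx": 0, "wy": 0, "wz": 0, "gripper": 0.7},
    {"dx": 0.5, "dy": 4, "dz": 0, "wx": 0, "wy": 0, "wz": 5, "gripper": 0.7},
    {"dx": 0.2, "dy": 4, "dz": 0, "wx": 0, "wy": 0, "wz": 0, "gripper": 0.7},
    {"dx": 0.2, "dy": 4, "dz": 0, "wx": 0, "wy": 0, "wz": 0, "gripper": 0.7},
    {"dx": 0.2, "dy": 4, "dz": 0, "wx": 0, "wy": 0, "wz": 0, "gripper": 0.7},
    {"dx": 0.2, "dy": 4, "dz": 0, "wx": 0, "wy": 0, "wz": 0, "gripper": 0.7},
    {"dx": 0, "dy": 0, "dz": 0, "wx": 0, "wy": 0, "wz": 8.5, "gripper": 0.7},
    {"dx": 0, "dy": 0, "dz": 0, "wx": 0, "wy": 0, "wz": 8.5, "gripper": 0.7},
    {"dx": 0, "dy": 0, "dz": 0, "wx": 0, "wy": 0, "wz": 8.5, "gripper": 0.7},
    {"dx": 0, "dy": 0, "dz": 0, "wx": 0, "wy": 0, "wz": 8.5, "gripper": 0.7},
  ],
)

```text
clock: 14.15
eef_pos: [0.4699, 0.3088, 0.4014]
orientation: [[-0.915, 0.402, -0.002], [0.402, 0.915, -0.0], [0.002, -0.001, -1.0]]
contact_force: [0.4, 0.2, 0.2]
width: 0.0596
grip_force: 0.0
```

Request:
send_rows(
  targets=[
    {"dx": 0, "dy": 0, "dz": 0, "wx": 0, "wy": 0, "wz": 8.5, "gripper": 0.7},
    {"dx": 0, "dy": 0, "dz": 0, "wx": 0, "wy": 0, "wz": 8.5, "gripper": 0.7},
    {"dx": 0, "dy": 0, "dz": 0, "wx": 0, "wy": 0, "wz": 8.5, "gripper": 0.7},
    {"dx": 0, "dy": 0, "dz": 0, "wx": 0, "wy": 0, "wz": 8.5, "gripper": 0.7},
    {"dx": 0, "dy": 0, "dz": 0, "wx": 0, "wy": 0, "wz": 8.5, "gripper": 0.7},
    {"dx": 0, "dy": 0, "dz": 0, "wx": 0, "wy": 0, "wz": 8.5, "gripper": 0.7},
    {"dx": 0, "dy": 0, "dz": 0, "wx": 0, "wy": 0, "wz": 0, "gripper": 0.7},
  ],
)

```text
clock: 14.85
eef_pos: [0.47, 0.3086, 0.4015]
orientation: [[-0.267, 0.964, -0.002], [0.964, 0.267, -0.0], [0.0, -0.002, -1.0]]
contact_force: [0.4, 0.4, -0.6]
width: 0.0598
grip_force: 0.0
```

```bash
python3 - <<'E'
from h import *
s=st();R=np.array(s['orientation']);e=np.array(s['eef_pos'])
print(PR(e).round(1),'yaw',np.degrees(np.arctan2(R[1,0],R[0,0])),np.round(s['joint_pos'],2))
print('to handle cm',(R.T@(W(-.0335,.092,.2756)-e)*100).round(2))
E
```

```text
14.85 tcp [0.47   0.3086 0.4015] F [ 0.4  0.4 -0.6] w 0.0598 g 0.0
[ -2.7  81.6 401.5] yaw 105.4713818591957 [0.35 0.1  0.4  1.87 0.   1.65]
to handle cm [ 1.03 -3.06 12.6 ]
```

Request:
send_rows(
  targets=[
    {"dx": 1.0, "dy": -3.0, "dz": 0, "wx": 0, "wy": 0, "wz": 0, "gripper": 0.7},
    {"dx": 0, "dy": 0, "dz": 3, "wx": 0, "wy": 0, "wz": 0, "gripper": 0.7},
    {"dx": 0, "dy": 0, "dz": 2.5, "wx": 0, "wy": 0, "wz": 0, "gripper": 0.7},
    {"dx": 0, "dy": 0, "dz": 0, "wx": 0, "wy": 0, "wz": 0, "gripper": 0.7},
  ],
)

```text
clock: 15.25
eef_pos: [0.4372, 0.3098, 0.3438]
orientation: [[-0.273, 0.962, -0.006], [0.962, 0.273, -0.002], [-0.0, -0.006, -1.0]]
contact_force: [-0.1, -0.5, -0.5]
width: 0.0595
grip_force: 0.0
```

```bash
python3 - <<'E'
from h import *
import pickle
s=st();e=s['eef_pos'];print(PR(e).round(1))
c=manip.capture('wrist');pickle.dump((c,s),open('c9.pkl','wb'));cv2.imwrite('pics/w9.png',c['img'])
print(proj(c,[W(-.0321,.092,.2756),W(-.0321,.110,.2756),W(-.0321,.074,.2756),e]))
E
```

```text
15.25 tcp [0.4372 0.3098 0.3438] F [-0.1 -0.5 -0.5] w 0.0595 g 0.0
[-33.9  91.6 343.8]
[[287.77049777 224.68196106]
 [288.00142453 198.77284993]
 [287.55141231 249.2539722 ]
 [284.81829899 279.80625044]]
```

View pics/w9.png

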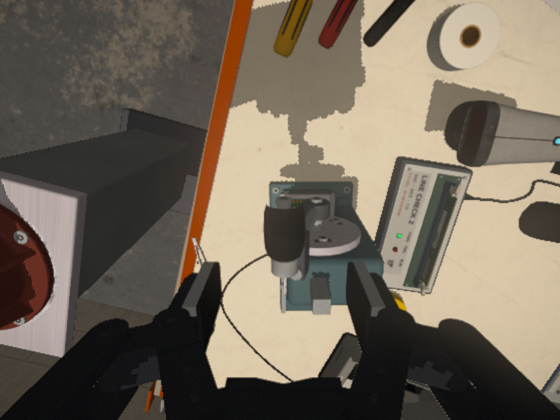

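The handle is at u 263–306, v 204–252, centred between the fingers as expected, and the disc shows at (335,237). Descending and pinching.

Request:
send_rows(
  targets=[
    {"dx": 0, "dy": 0, "dz": 3, "wx": 0, "wy": 0, "wz": 0, "gripper": 0.7},
    {"dx": 0, "dy": 0, "dz": 2.5, "wx": 0, "wy": 0, "wz": 0, "gripper": 0.7},
    {"dx": 0, "dy": 0, "dz": 1.5, "wx": 0, "wy": 0, "wz": 0, "gripper": 0.7},
    {"dx": 0, "dy": 0, "dz": 0.8, "wx": 0, "wy": 0, "wz": 0, "gripper": 0.7},
    {"dx": 0, "dy": 0, "dz": 0, "wx": 0, "wy": 0, "wz": 0, "gripper": 0.6},
    {"dx": 0, "dy": 0, "dz": 0, "wx": 0, "wy": 0, "wz": 0, "gripper": 0.2},
    {"dx": 0, "dy": 0, "dz": 0, "wx": 0, "wy": 0, "wz": 0, "gripper": 0.2},
    {"dx": 0, "dy": 0, "dz": 0, "wx": 0, "wy": 0, "wz": 0, "gripper": 0.2},
    {"dx": 0, "dy": 0, "dz": 0, "wx": 0, "wy": 0, "wz": 0, "gripper": 0.2},
    {"dx": 0, "dy": 0, "dz": 0, "wx": 0, "wy": 0, "wz": 0, "gripper": 0.2},
  ],
)

```text
clock: 16.3
eef_pos: [0.4374, 0.31, 0.2712]
orientation: [[-0.27, 0.963, -0.002], [0.963, 0.27, -0.0], [0.0, -0.002, -1.0]]
contact_force: [-9.9, -2.5, 4.5]
width: 0.026
grip_force: 58.9
```

```bash
python3 - <<'E'
from h import *
s=st();print(PR(s['eef_pos']).round(1))
E
```

```text
16.3 tcp [0.4374 0.31   0.2712] F [-9.9 -2.5  4.5] w 0.026 g 58.9
[-33.6  91.7 271.2]
```

The handle is pinched (width 26 mm, 59 N). I'll print the arc steps along tool y and z for 0.04 rad increments.

```bash
cat >> h.py <<'E'
def lev(ex,F):
    p=PR(ex);x=p[0]+1.5;z=p[2]+4.4
    th=1.30-np.arctan2(z-160,-x);r=np.hypot(z-160,x)
    f=np.array(F);t=np.array([-np.sin(1.3-th),-np.cos(1.3-th)])
    fx=f@X;print('th %.3f r %.1f y %.1f pull %.1f rad %.1f'%(th,r,p[1],-(fx*t[0]+f[2]*t[1]),fx*-t[1]*-1+f[2]*-t[0]))
E
python3 - <<'E'
from h import *
s=st();lev(s['eef_pos'],s['contact_force'])
L=120;th=np.arange(0,1.09,.04);x=-L*np.cos(1.3-th);z=L*np.sin(1.3-th)
for i in range(len(th)-1): print(round(th[i+1],2),'dy %.2f dz %.2f'%((x[i+1]-x[i])/10,(z[i]-z[i+1])/10),end=' | ')
E
```

```text
16.3 tcp [0.4374 0.31   0.2712] F [-9.9 -2.5  4.5] w 0.026 g 58.9
th 0.000 r 120.0 y 91.7 pull -8.7 rad 7.0
0.04 dy -0.46 dz 0.14 | 0.08 dy -0.45 dz 0.16 | 0.12 dy -0.45 dz 0.17 | 0.16 dy -0.44 dz 0.19 | 0.2 dy -0.43 dz 0.21 | 0.24 dy -0.42 dz 0.23 | 0.28 dy -0.41 dz 0.24 | 0.32 dy -0.40 dz 0.26 | 0.36 dy -0.39 dz 0.28 | 0.4 dy -0.38 dz 0.29 | 0.44 dy -0.37 dz 0.31 | 0.48 dy -0.36 dz 0.32 | 0.52 dy -0.34 dz 0.33 | 0.56 dy -0.33 dz 0.35 | 0.6 dy -0.32 dz 0.36 | 0.64 dy -0.30 dz 0.37 | 0.68 dy -0.29 dz 0.38 | 0.72 dy -0.27 dz 0.40 | 0.76 dy -0.25 dz 0.41 | 0.8 dy -0.24 dz 0.42 | 0.84 dy -0.22 dz 0.43 | 0.88 dy -0.20 dz 0.43 | 0.92 dy -0.19 dz 0.44 | 0.96 dy -0.17 dz 0.45 | 1.0 dy -0.15 dz 0.46 | 1.04 dy -0.13 dz 0.46 | 1.08 dy -0.11 dz 0.47 |
```

Request:
send_rows(
  targets=[
    {"dx": 0, "dy": -0.6, "dz": 0.14, "wx": 0, "wy": 0, "wz": 0, "gripper": 0.2},
    {"dx": 0, "dy": -0.45, "dz": 0.16, "wx": 0, "wy": 0, "wz": 0, "gripper": 0.2},
    {"dx": 0, "dy": 0, "dz": 0, "wx": 0, "wy": 0, "wz": 0, "gripper": 0.2},
  ],
)

```text
clock: 16.6
eef_pos: [0.4292, 0.3075, 0.2686]
orientation: [[-0.269, 0.963, 0.004], [0.963, 0.269, 0.001], [0.0, 0.004, -1.0]]
contact_force: [4.1, 0.4, 7.3]
width: 0.0262
grip_force: 59.4
```

Request:
send_rows(
  targets=[
    {"dx": 0, "dy": -0.45, "dz": 0.17, "wx": 0, "wy": 0, "wz": 0, "gripper": 0.2},
    {"dx": 0, "dy": -0.44, "dz": 0.19, "wx": 0, "wy": 0, "wz": 0, "gripper": 0.2},
    {"dx": 0, "dy": 0, "dz": 0, "wx": 0, "wy": 0, "wz": 0, "gripper": 0.2},
  ],
)

```text
clock: 16.9
eef_pos: [0.4206, 0.305, 0.2649]
orientation: [[-0.269, 0.963, 0.003], [0.963, 0.269, 0.001], [-0.0, 0.003, -1.0]]
contact_force: [3.2, -0.9, 6.8]
width: 0.0259
grip_force: 59.5
```

Request:
send_rows(
  targets=[
    {"dx": 0, "dy": -0.43, "dz": 0.21, "wx": 0, "wy": 0, "wz": 0, "gripper": 0.2},
    {"dx": 0, "dy": 0, "dz": 0, "wx": 0, "wy": 0, "wz": 0, "gripper": 0.2},
  ],
)

```text
clock: 17.1
eef_pos: [0.4165, 0.3038, 0.2629]
orientation: [[-0.269, 0.963, 0.003], [0.963, 0.269, 0.001], [-0.0, 0.004, -1.0]]
contact_force: [2.2, -1.0, 7.5]
width: 0.026
grip_force: 59.6
```

Request:
send_rows(
  targets=[
    {"dx": 0, "dy": -0.42, "dz": 0.23, "wx": 0, "wy": 0, "wz": 0, "gripper": 0.2},
    {"dx": 0, "dy": 0, "dz": 0, "wx": 0, "wy": 0, "wz": 0, "gripper": 0.2},
  ],
)

```text
clock: 17.3
eef_pos: [0.4124, 0.3027, 0.2607]
orientation: [[-0.269, 0.963, 0.003], [0.963, 0.269, 0.001], [-0.0, 0.003, -1.0]]
contact_force: [2.9, -1.7, 9.3]
width: 0.0262
grip_force: 59.6
```

Request:
send_rows(
  targets=[
    {"dx": 0, "dy": -0.41, "dz": 0.24, "wx": 0, "wy": 0, "wz": 0, "gripper": 0.2},
    {"dx": 0, "dy": 0, "dz": 0, "wx": 0, "wy": 0, "wz": 0, "gripper": 0.2},
  ],
)

```text
clock: 17.5
eef_pos: [0.4084, 0.3015, 0.2583]
orientation: [[-0.269, 0.963, 0.003], [0.963, 0.269, 0.0], [-0.0, 0.003, -1.0]]
contact_force: [2.1, -1.4, 8.5]
width: 0.0262
grip_force: 59.6
```

Request:
send_rows(
  targets=[
    {"dx": 0, "dy": -0.4, "dz": 0.26, "wx": 0, "wy": 0, "wz": 0, "gripper": 0.2},
    {"dx": 0, "dy": 0, "dz": 0, "wx": 0, "wy": 0, "wz": 0, "gripper": 0.2},
  ],
)

```text
clock: 17.7
eef_pos: [0.4046, 0.3004, 0.2557]
orientation: [[-0.269, 0.963, 0.003], [0.963, 0.269, 0.0], [-0.001, 0.003, -1.0]]
contact_force: [1.3, -1.7, 9.7]
width: 0.026
grip_force: 59.7
```

Request:
send_rows(
  targets=[
    {"dx": 0, "dy": -0.39, "dz": 0.28, "wx": 0, "wy": 0, "wz": 0, "gripper": 0.2},
    {"dx": 0, "dy": 0, "dz": 0, "wx": 0, "wy": 0, "wz": 0, "gripper": 0.2},
  ],
)

```text
clock: 17.9
eef_pos: [0.4015, 0.2995, 0.2536]
orientation: [[-0.269, 0.963, 0.005], [0.963, 0.269, 0.001], [-0.0, 0.005, -1.0]]
contact_force: [3.5, -2.3, 10.7]
width: 0.026
grip_force: 60.1
```

```bash
cat > d.py <<'E'
from h import *
D=[l.split() for l in open('log.txt')]
for r in D: v=list(map(float,r)); lev(v[:3],v[3:])
E
cat > log.txt <<'E'
.4292 .3075 .2686 4.1 .4 7.3
.4206 .305 .2649 3.2 -.9 6.8
.4165 .3038 .2629 2.2 -1 7.5
.4124 .3027 .2607 2.9 -1.7 9.3
.4084 .3015 .2583 2.1 -1.4 8.5
.4046 .3004 .2557 1.3 -1.7 9.7
.4015 .2995 .2536 3.5 -2.3 10.7
E
python3 d.py
```

```text
th 0.075 r 120.1 y 91.5 pull 6.3 rad 5.5
th 0.156 r 120.1 y 91.4 pull 5.4 rad 5.0
th 0.195 r 120.1 y 91.4 pull 5.0 rad 5.9
th 0.235 r 120.1 y 91.4 pull 6.5 rad 7.0
th 0.275 r 120.2 y 91.3 pull 5.8 rad 6.4
th 0.315 r 120.1 y 91.3 pull 6.0 rad 7.6
th 0.347 r 120.2 y 91.3 pull 8.4 rad 7.1
```

Request:
send_rows(
  targets=[
    {"dx": 0, "dy": -0.29, "dz": 0.2, "wx": 0, "wy": 0, "wz": 0, "gripper": 0.2},
    {"dx": 0, "dy": 0, "dz": 0, "wx": 0, "wy": 0, "wz": 0, "gripper": 0.2},
  ],
)

```text
clock: 18.1
eef_pos: [0.3987, 0.2987, 0.2516]
orientation: [[-0.269, 0.963, 0.005], [0.963, 0.269, 0.001], [-0.0, 0.005, -1.0]]
contact_force: [3.2, -2.4, 9.9]
width: 0.0261
grip_force: 60.0
```

Request:
send_rows(
  targets=[
    {"dx": 0, "dy": -0.28, "dz": 0.22, "wx": 0, "wy": 0, "wz": 0, "gripper": 0.2},
    {"dx": 0, "dy": 0, "dz": 0, "wx": 0, "wy": 0, "wz": 0, "gripper": 0.2},
  ],
)

```text
clock: 18.3
eef_pos: [0.3955, 0.2977, 0.2489]
orientation: [[-0.269, 0.963, 0.004], [0.963, 0.269, 0.0], [-0.001, 0.004, -1.0]]
contact_force: [1.1, -3.9, 10.9]
width: 0.0258
grip_force: 59.9
```

Request:
send_rows(
  targets=[
    {"dx": 0, "dy": -0.27, "dz": 0.23, "wx": 0, "wy": 0, "wz": 0, "gripper": 0.2},
    {"dx": 0, "dy": 0, "dz": 0, "wx": 0, "wy": 0, "wz": 0, "gripper": 0.2},
  ],
)

```text
clock: 18.5
eef_pos: [0.3924, 0.2968, 0.2461]
orientation: [[-0.269, 0.963, 0.002], [0.963, 0.269, -0.0], [-0.001, 0.002, -1.0]]
contact_force: [-0.7, -3.9, 9.5]
width: 0.0261
grip_force: 59.8
```

Request:
send_rows(
  targets=[
    {"dx": 0, "dy": -0.27, "dz": 0.24, "wx": 0, "wy": 0, "wz": 0, "gripper": 0.2},
    {"dx": 0, "dy": 0, "dz": 0, "wx": 0, "wy": 0, "wz": 0, "gripper": 0.2},
  ],
)

```text
clock: 18.7
eef_pos: [0.3901, 0.2961, 0.244]
orientation: [[-0.269, 0.963, 0.003], [0.963, 0.269, -0.0], [-0.001, 0.003, -1.0]]
contact_force: [1.3, -4.2, 11.0]
width: 0.0259
grip_force: 59.9
```

Request:
send_rows(
  targets=[
    {"dx": 0, "dy": -0.26, "dz": 0.25, "wx": 0, "wy": 0, "wz": 0, "gripper": 0.2},
    {"dx": 0, "dy": 0, "dz": 0, "wx": 0, "wy": 0, "wz": 0, "gripper": 0.2},
  ],
)

```text
clock: 18.9
eef_pos: [0.3879, 0.2955, 0.2419]
orientation: [[-0.269, 0.963, 0.004], [0.963, 0.269, 0.0], [-0.001, 0.004, -1.0]]
contact_force: [1.6, -1.9, 12.6]
width: 0.0261
grip_force: 60.0
```

Request:
send_rows(
  targets=[
    {"dx": 0, "dy": -0.25, "dz": 0.26, "wx": 0, "wy": 0, "wz": 0, "gripper": 0.2},
    {"dx": 0, "dy": 0, "dz": 0, "wx": 0, "wy": 0, "wz": 0, "gripper": 0.2},
  ],
)

```text
clock: 19.1
eef_pos: [0.386, 0.295, 0.2399]
orientation: [[-0.269, 0.963, 0.005], [0.963, 0.269, 0.001], [-0.001, 0.005, -1.0]]
contact_force: [2.8, -4.5, 14.3]
width: 0.026
grip_force: 60.2
```

Request:
send_rows(
  targets=[
    {"dx": 0, "dy": -0.24, "dz": 0.26, "wx": 0, "wy": 0, "wz": 0, "gripper": 0.2},
    {"dx": 0, "dy": 0, "dz": 0, "wx": 0, "wy": 0, "wz": 0, "gripper": 0.2},
  ],
)

```text
clock: 19.3
eef_pos: [0.3833, 0.2942, 0.237]
orientation: [[-0.269, 0.963, 0.005], [0.963, 0.269, 0.0], [-0.001, 0.004, -1.0]]
contact_force: [1.4, -3.9, 14.2]
width: 0.026
grip_force: 60.1
```

Request:
send_rows(
  targets=[
    {"dx": 0, "dy": -0.24, "dz": 0.27, "wx": 0, "wy": 0, "wz": 0, "gripper": 0.2},
    {"dx": 0, "dy": 0, "dz": 0, "wx": 0, "wy": 0, "wz": 0, "gripper": 0.2},
  ],
)

```text
clock: 19.5
eef_pos: [0.3806, 0.2934, 0.2338]
orientation: [[-0.269, 0.963, 0.003], [0.963, 0.269, -0.0], [-0.001, 0.003, -1.0]]
contact_force: [-0.4, -4.6, 10.0]
width: 0.0259
grip_force: 60.0
```

```bash
cat >> log.txt <<'E'
.3987 .2987 .2516 3.2 -2.4 9.9
.3955 .2977 .2489 1.1 -3.9 10.9
.3924 .2968 .2461 -.7 -3.9 9.5
.3901 .2961 .2440 1.3 -4.2 11.0
.3879 .2955 .2419 1.6 -1.9 12.6
.3860 .2950 .2399 2.8 -4.5 14.3
.3833 .2942 .2370 1.4 -3.9 14.2
.3806 .2934 .2338 -.4 -4.6 10.0
E
python3 d.py
```

```text
th 0.075 r 120.1 y 91.5 pull 6.3 rad 5.5
th 0.156 r 120.1 y 91.4 pull 5.4 rad 5.0
th 0.195 r 120.1 y 91.4 pull 5.0 rad 5.9
th 0.235 r 120.1 y 91.4 pull 6.5 rad 7.0
th 0.275 r 120.2 y 91.3 pull 5.8 rad 6.4
th 0.315 r 120.1 y 91.3 pull 6.0 rad 7.6
th 0.347 r 120.2 y 91.3 pull 8.4 rad 7.1
th 0.376 r 120.3 y 91.3 pull 7.9 rad 6.4
th 0.412 r 120.2 y 91.2 pull 6.9 rad 8.5
th 0.447 r 120.2 y 91.1 pull 5.0 rad 8.3
th 0.474 r 120.2 y 91.1 pull 7.5 rad 8.0
th 0.500 r 120.3 y 91.1 pull 9.5 rad 8.3
th 0.523 r 120.2 y 91.1 pull 11.2 rad 9.0
th 0.557 r 120.3 y 91.1 pull 10.7 rad 9.4
th 0.592 r 120.2 y 91.0 pull 6.5 rad 7.7
```

Request:
send_rows(
  targets=[
    {"dx": 0, "dy": -0.25, "dz": 0.25, "wx": 0, "wy": 0, "wz": 0, "gripper": 0.2},
    {"dx": 0, "dy": 0, "dz": 0, "wx": 0, "wy": 0, "wz": 0, "gripper": 0.2},
  ],
)

```text
clock: 19.7
eef_pos: [0.3782, 0.2927, 0.2308]
orientation: [[-0.269, 0.963, 0.003], [0.963, 0.269, -0.001], [-0.001, 0.003, -1.0]]
contact_force: [1.0, -4.3, 8.5]
width: 0.0263
grip_force: 59.7
```

Request:
send_rows(
  targets=[
    {"dx": 0, "dy": -0.25, "dz": 0.26, "wx": 0, "wy": 0, "wz": 0, "gripper": 0.2},
    {"dx": 0, "dy": 0, "dz": 0, "wx": 0, "wy": 0, "wz": 0, "gripper": 0.2},
  ],
)

```text
clock: 19.9
eef_pos: [0.3763, 0.2921, 0.2284]
orientation: [[-0.269, 0.963, 0.004], [0.963, 0.269, -0.0], [-0.001, 0.004, -1.0]]
contact_force: [3.7, -3.5, 8.4]
width: 0.0259
grip_force: 59.7
```

Request:
send_rows(
  targets=[
    {"dx": 0, "dy": -0.21, "dz": 0.29, "wx": 0, "wy": 0, "wz": 0, "gripper": 0.2},
    {"dx": 0, "dy": 0, "dz": 0, "wx": 0, "wy": 0, "wz": 0, "gripper": 0.2},
  ],
)

```text
clock: 20.1
eef_pos: [0.3747, 0.2916, 0.2261]
orientation: [[-0.269, 0.963, 0.005], [0.963, 0.269, 0.0], [-0.001, 0.005, -1.0]]
contact_force: [4.0, -4.1, 12.0]
width: 0.0261
grip_force: 60.0
```

Request:
send_rows(
  targets=[
    {"dx": 0, "dy": -0.2, "dz": 0.3, "wx": 0, "wy": 0, "wz": 0, "gripper": 0.2},
    {"dx": 0, "dy": 0, "dz": 0, "wx": 0, "wy": 0, "wz": 0, "gripper": 0.2},
  ],
)

```text
clock: 20.3
eef_pos: [0.3728, 0.2912, 0.2234]
orientation: [[-0.269, 0.963, 0.006], [0.963, 0.269, 0.0], [-0.001, 0.005, -1.0]]
contact_force: [3.6, -4.8, 12.7]
width: 0.0258
grip_force: 60.1
```

Request:
send_rows(
  targets=[
    {"dx": 0, "dy": -0.19, "dz": 0.3, "wx": 0, "wy": 0, "wz": 0, "gripper": 0.2},
    {"dx": 0, "dy": 0, "dz": 0, "wx": 0, "wy": 0, "wz": 0, "gripper": 0.2},
  ],
)

```text
clock: 20.5
eef_pos: [0.3707, 0.2905, 0.22]
orientation: [[-0.269, 0.963, 0.005], [0.963, 0.269, -0.0], [-0.001, 0.004, -1.0]]
contact_force: [2.3, -4.2, 11.5]
width: 0.0262
grip_force: 60.0
```

Request:
send_rows(
  targets=[
    {"dx": 0, "dy": -0.18, "dz": 0.31, "wx": 0, "wy": 0, "wz": 0, "gripper": 0.2},
    {"dx": 0, "dy": 0, "dz": 0, "wx": 0, "wy": 0, "wz": 0, "gripper": 0.2},
  ],
)

```text
clock: 20.7
eef_pos: [0.3686, 0.2899, 0.2164]
orientation: [[-0.269, 0.963, 0.004], [0.963, 0.269, -0.001], [-0.002, 0.003, -1.0]]
contact_force: [1.5, -5.6, 8.7]
width: 0.0259
grip_force: 59.9
```

Request:
send_rows(
  targets=[
    {"dx": 0, "dy": -0.17, "dz": 0.31, "wx": 0, "wy": 0, "wz": 0, "gripper": 0.2},
    {"dx": 0, "dy": 0, "dz": 0, "wx": 0, "wy": 0, "wz": 0, "gripper": 0.2},
  ],
)

```text
clock: 20.9
eef_pos: [0.3669, 0.2894, 0.2132]
orientation: [[-0.269, 0.963, 0.003], [0.963, 0.269, -0.001], [-0.002, 0.003, -1.0]]
contact_force: [1.3, -5.2, 9.5]
width: 0.0267
grip_force: 59.9
```

Request:
send_rows(
  targets=[
    {"dx": 0, "dy": -0.16, "dz": 0.32, "wx": 0, "wy": 0, "wz": 0, "gripper": 0.2},
    {"dx": 0, "dy": 0, "dz": 0, "wx": 0, "wy": 0, "wz": 0, "gripper": 0.2},
  ],
)

```text
clock: 21.1
eef_pos: [0.3654, 0.289, 0.2102]
orientation: [[-0.269, 0.963, 0.003], [0.963, 0.269, -0.001], [-0.002, 0.003, -1.0]]
contact_force: [1.5, -6.7, 11.7]
width: 0.0259
grip_force: 60.0
```

```bash
cat >> log.txt <<'E'
.3782 .2927 .2308 1.0 -4.3 8.5
.3763 .2921 .2284 3.7 -3.5 8.4
.3747 .2916 .2261 4.0 -4.1 12.0
.3728 .2912 .2234 3.6 -4.8 12.7
.3707 .2905 .2200 2.3 -4.2 11.5
.3686 .2899 .2164 1.5 -5.6 8.7
.3669 .2894 .2132 1.3 -5.2 9.5
.3654 .2890 .2102 1.5 -6.7 11.7
E
python3 d.py|tail -10
```

```text
th 0.557 r 120.3 y 91.1 pull 10.7 rad 9.4
th 0.592 r 120.2 y 91.0 pull 6.5 rad 7.7
th 0.624 r 120.3 y 91.0 pull 6.5 rad 5.5
th 0.650 r 120.3 y 90.9 pull 8.3 rad 3.0
th 0.674 r 120.3 y 90.9 pull 11.3 rad 4.8
th 0.702 r 120.4 y 91.0 pull 11.7 rad 5.4
th 0.735 r 120.3 y 90.9 pull 10.3 rad 5.2
th 0.770 r 120.3 y 90.9 pull 7.5 rad 4.4
th 0.801 r 120.3 y 90.9 pull 8.3 rad 4.7
th 0.829 r 120.3 y 90.9 pull 10.3 rad 5.6
```

Three clicks are done, with pull minima at 0.452, 0.615 and 0.785 rad. The fourth tooth is now lifting the pull. I'll go on toward the midway point at about 0.955.

Request:
send_rows(
  targets=[
    {"dx": 0, "dy": -0.17, "dz": 0.32, "wx": 0, "wy": 0, "wz": 0, "gripper": 0.2},
    {"dx": 0, "dy": 0, "dz": 0, "wx": 0, "wy": 0, "wz": 0, "gripper": 0.2},
  ],
)

```text
clock: 21.3
eef_pos: [0.3642, 0.2886, 0.2078]
orientation: [[-0.269, 0.963, 0.005], [0.963, 0.269, -0.0], [-0.002, 0.005, -1.0]]
contact_force: [1.2, -5.6, 15.1]
width: 0.0259
grip_force: 60.3
```

Request:
send_rows(
  targets=[
    {"dx": 0, "dy": -0.15, "dz": 0.33, "wx": 0, "wy": 0, "wz": 0, "gripper": 0.2},
    {"dx": 0, "dy": 0, "dz": 0, "wx": 0, "wy": 0, "wz": 0, "gripper": 0.2},
  ],
)

```text
clock: 21.5
eef_pos: [0.3627, 0.2882, 0.2044]
orientation: [[-0.269, 0.963, 0.005], [0.963, 0.269, -0.0], [-0.002, 0.004, -1.0]]
contact_force: [0.9, -6.6, 14.1]
width: 0.026
grip_force: 60.4
```

Request:
send_rows(
  targets=[
    {"dx": 0, "dy": -0.1, "dz": 0.22, "wx": 0, "wy": 0, "wz": 0, "gripper": 0.2},
    {"dx": 0, "dy": 0, "dz": 0, "wx": 0, "wy": 0, "wz": 0, "gripper": 0.2},
  ],
)

```text
clock: 21.7
eef_pos: [0.3616, 0.2879, 0.202]
orientation: [[-0.269, 0.963, 0.004], [0.963, 0.269, -0.001], [-0.002, 0.004, -1.0]]
contact_force: [1.7, -5.8, 11.8]
width: 0.0262
grip_force: 60.3
```

Request:
send_rows(
  targets=[
    {"dx": 0, "dy": -0.09, "dz": 0.22, "wx": 0, "wy": 0, "wz": 0, "gripper": 0.2},
    {"dx": 0, "dy": 0, "dz": 0, "wx": 0, "wy": 0, "wz": 0, "gripper": 0.2},
  ],
)

```text
clock: 21.9
eef_pos: [0.3606, 0.2876, 0.1995]
orientation: [[-0.269, 0.963, 0.004], [0.963, 0.269, -0.001], [-0.002, 0.003, -1.0]]
contact_force: [2.2, -5.3, 11.6]
width: 0.0262
grip_force: 60.2
```

Request:
send_rows(
  targets=[
    {"dx": 0, "dy": -0.08, "dz": 0.17, "wx": 0, "wy": 0, "wz": 0, "gripper": 0.2},
    {"dx": 0, "dy": 0, "dz": 0, "wx": 0, "wy": 0, "wz": 0, "gripper": 0.2},
    {"dx": 0, "dy": 0, "dz": 0, "wx": 0, "wy": 0, "wz": 0, "gripper": 0.2},
  ],
)

```text
clock: 22.2
eef_pos: [0.36, 0.2874, 0.1977]
orientation: [[-0.269, 0.963, 0.004], [0.963, 0.269, -0.001], [-0.002, 0.003, -1.0]]
contact_force: [1.0, -6.4, 8.7]
width: 0.0259
grip_force: 60.0
```

```bash
cat >> log.txt <<'E'
.3642 .2886 .2078 1.2 -5.6 15.1
.3627 .2882 .2044 .9 -6.6 14.1
.3616 .2879 .2020 1.7 -5.8 11.8
E
python3 - <<'E'
import d
from h import *
s=st();lev(s['eef_pos'],s['contact_force'])
E
```

```text
th 0.075 r 120.1 y 91.5 pull 6.3 rad 5.5
th 0.156 r 120.1 y 91.4 pull 5.4 rad 5.0
th 0.195 r 120.1 y 91.4 pull 5.0 rad 5.9
th 0.235 r 120.1 y 91.4 pull 6.5 rad 7.0
th 0.275 r 120.2 y 91.3 pull 5.8 rad 6.4
th 0.315 r 120.1 y 91.3 pull 6.0 rad 7.6
th 0.347 r 120.2 y 91.3 pull 8.4 rad 7.1
th 0.376 r 120.3 y 91.3 pull 7.9 rad 6.4
th 0.412 r 120.2 y 91.2 pull 6.9 rad 8.5
th 0.447 r 120.2 y 91.1 pull 5.0 rad 8.3
th 0.474 r 120.2 y 91.1 pull 7.5 rad 8.0
th 0.500 r 120.3 y 91.1 pull 9.5 rad 8.3
th 0.523 r 120.2 y 91.1 pull 11.2 rad 9.0
th 0.557 r 120.3 y 91.1 pull 10.7 rad 9.4
th 0.592 r 120.2 y 91.0 pull 6.5 rad 7.7
th 0.624 r 120.3 y 91.0 pull 6.5 rad 5.5
th 0.650 r 120.3 y 90.9 pull 8.3 rad 3.0
th 0.674 r 120.3 y 90.9 pull 11.3 rad 4.8
th 0.702 r 120.4 y 91.0 pull 11.7 rad 5.4
th 0.735 r 120.3 y 90.9 pull 10.3 rad 5.2
th 0.770 r 120.3 y 90.9 pull 7.5 rad 4.4
th 0.801 r 120.3 y 90.9 pull 8.3 rad 4.7
th 0.829 r 120.3 y 90.9 pull 10.3 rad 5.6
th 0.851 r 120.3 y 90.8 pull 13.5 rad 6.9
th 0.882 r 120.3 y 90.8 pull 12.5 rad 6.5
th 0.904 r 120.4 y 90.8 pull 10.9 rad 4.5
22.2 tcp [0.36   0.2874 0.1977] F [ 1.  -6.4  8.7] w 0.0259 g 60.0
th 0.943 r 120.4 y 90.8 pull 7.9 rad 3.8
```

The pull peaked four times (0.36, 0.53, 0.70, 0.86 rad) and has fallen from 13.5 to 7.9 N. The lever is at 0.943 rad, just short of the midway point, with the fifth crest near 1.04. Handing in.

```bash
python3 -c "
from h import *
print(manip.sign_off())"
```

```text
the job is handed in; nothing more can be done
None
```

I seated the heat sink in the nest, pushed the carriage home, and handed the job in with the lever held at four clicks by feel (about 0.94 rad, just short of midway to the fifth); no verdict came back.

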